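# Fit a new battery cell in a gauge readout

### The job

Fit the larger of the two battery cells from the wooden tray into the open battery bay of the gauge readout: press its flat end back against the coil spring first, then let its button end down behind the contact plate and let go of it, so that it lies fully home along the cradle. Then swing the hinged cover over it and press it down until it snaps shut. Leave the smaller cell, the gauges and the caliper where they lie.

Things in the scene. Friction and masses are not known exactly. Their poses are not given: they have to be found in the camera images.
- cell_d: The cell to fit (D size, 100 g): plain grey cylinder 33 mm in diameter, steel ends, 61 mm long: a 59 mm can and on its plus end a steel button 9.6 mm across, 2 mm high, in a black-edged end. Origin mid-can on its axis; x along the axis towards the button. It lies in a groove of the tray, its axis 27 mm above the table, on two ridges 18 mm apart (inner edges), 7 mm wide, tops 13 mm above the table.
- cell_plus (a point): Middle of the outer face of the large cell's button, 31.5 mm from the can's middle.
- cell_minus (a point): Middle of the large cell's flat end, 29.5 mm from the can's middle.
- cell_c: The smaller cell (C size, leave it): looks alike but 26 mm in diameter and 50 mm long, lying in the tray's other groove. Origin in the middle of its can, x towards its button.
- tray: Shallow fixed wooden tray, 100 x 172 mm, rim 13 mm high. Origin under its centre; x runs along its two grooves, which lie at y = -40 and +40 mm; either cell may be in either groove, both with their buttons towards tray +x.
- readout: Fixed bench readout for gauges: low grey box 200 mm deep (x), 230 mm wide (y); on its -x half a black sloping fascia, blank display and keys, at most 66 mm high. Origin under its centre. In its deck, 46 mm above the table, is the open battery bay: 92 mm in x by 100 mm in y, centred at x = +40, y = 0 mm, floor 30 mm above the table. The cell lies along y, button towards +y.
- cradle (a point): Middle of the cradle's flat bed in the bay: x = 40, y = 0 mm of the readout, 32 mm above the table. Bed 44 mm wide. Side cheeks 37 mm apart inside, 14 mm high, with tops flared outward up to 22 mm above the bed, stand at y = -35 to -15 and +18 to +36 mm; between them there is room for fingers on both sides of the cell, down to the bed. No axes of its own: those of the readout.
- bay_plus (a point): Point on the plain plus contact plate where the button's face bears when the cell is home: x = 40, y = +36 mm of the readout, 48.5 mm above the table. The plate is on the inner face of a wall 44 mm wide (x), 4 mm thick, 22 mm high above the bed.
- bay_minus (a point): Where the middle of the cell's flat end lies when the cell is home: x = 40, y = -25 mm of the readout, 48.5 mm above the table (the cell's axis is then level, 16.5 mm above the bed). Behind it the coil spring stands on a wall 44 mm wide, 24 mm high above the bed, inner face at y = -37 mm.
- spring (a joint): Compression of the coil spring contact in m: 0 free, 0.014 at most. Steel coil on the cell's axis, its tip a disc 10 mm across; free, the tip is at y = -19 mm of the readout; it yields towards -y. About 0.7 N per mm (5 N with the cell home, at 0.006; 8 N at 0.011). Free, it leaves 55 mm to the plus plate: the 61 mm cell goes in only with the spring pressed back.
- cover (a joint): Angle of the battery cover in rad: 0 shut, 1.57 upright, 2.2 fully open. Grey domed cover 104 mm wide, 113 mm long, 26 mm high, with a thumb lip at its free edge. It weighs 60 g and stays where it is left (stiff hinge, about 0.5 N at the free edge). Shut, its flat top is 72 mm above the table. At about 0.05 rad a spring ball catch at its free edge gives way with about 5 N, then holds it shut.
- cover_hinge (a point): Middle of the cover's hinge axis, which runs along the readout's x beyond the bay's plus end: x = 40, y = +57 mm of the readout, 58 mm above the table. Shut, the cover reaches from here towards -y; it opens upward and over towards +y.
- cover_edge (a point): Middle of the cover's free edge, on its outer (top) face: 113 mm from the hinge axis along the cover, and 14 mm out from the axis perpendicular to it.
- ring_small: Loose steel thread ring gauge, 52 mm outside, 18 mm high. Origin under its centre. Leave it.
- ring_mid: Loose dark steel ring gauge, 68 mm outside, 22 mm high. Origin under its centre. Leave it.
- ring_big: Loose dark steel ring gauge, 84 mm outside, 26 mm high. Origin under its centre. Leave it.
- plug_stand: Thread plug gauge standing on its 48 mm head, handle up, 105 mm high. Origin under its centre. Leave it.
- plug_stub: Smaller plug gauge standing on its 34 mm head, 86 mm high. Origin under its centre. Leave it.
- caliper: Digital caliper lying flat, 230 mm long, 13 mm high. Origin under the middle of its beam, x along the beam. Leave it.
Mind the look-alikes: they are no part of the job. Leave any orange or purple look-alike of the cell_d alone.

How it is judged:
By the outcome, as a careful person would: the job done as asked, in the order asked, and still so for the second after the job is handed in, with the robot touching nothing.
It also fails if it takes over 48 s, if anything falls off the work surface, if the arm or the gripper's body presses on something with over 40 N, if the wrist force passes 120 N, or if a joint passes its speed limit or range.

### The arm

A 7-joint arm with a two-finger parallel gripper is mounted at the origin on the work surface. World frame = base frame: x ahead of the robot, y to its left, z up, the work surface at z = 0. Lengths are in m, angles in rad, forces in N, time in s.
With the tool pointing down it reaches from about 0.4 to 0.85 m from the base axis. Payload 4.5 kg.
Tool frame: the origin (TCP) lies at the very end of the fingers, on their centre line; the grasp point (between the pads) lies 19 mm behind it; y points along the fingers, x is the direction in which the jaws open and shut, and the axes are right-handed (so a half turn about y gives the same grasp; the last joint's range is limited). The gripper opens to 88 mm and grips with 3 to 60 N. Pads are 18 mm wide; open, the fingers measure 123 mm over their backs; the gripper's body (75 mm by 187 mm) begins 45 mm behind the grasp point.
Start: joints at [1.322, 0.689, -0.195, 1.565, 0.157, 0.902, -0.215], TCP at [0.174, -0.6, 0.239] pointing down, gripper open.
Joint ranges: [-3.01, 3.01], [-0.46, 2.08], [-1.47, 1.51], [0.13, 2.56], [-1, 4.14], [0.04, 2.09], [-2.66, 2.66]. Speed limits (rad/s): [2.57, 2.57, 3.14, 3.14, 3.14, 3.14, 3.14].

### API

Orientations are given as a unit quaternion [x, y, z, w].
In Python, from plant import r gives the robot as it stands.
- The arm moves only by the shell command python3 -m inch 'ROWS' [OPENING] [FORCE]. ROWS is JSON, a list of rows, each a list of 6 numbers: the shift along the tool's x, y, z in mm, then the turn, a rotation vector about the tool's x, y, z in rad. In form: [[x, y, z, ax, ay, az], ...]. A call has 1 to 12 rows; each row shifts and turns the commanded pose from where the row before left it, along the tool's axes as they then stand; what a row does not reach is not made up. A row lasts 1/12 s, in which the tool goes at most 41.7 mm and 7.16 degrees, less where a joint would pass 70% of its speed; a pose out of reach is approached as far as the arm can. A call is refused whole if a number of a shift passes 41.7 or a number of a turn 0.125, either way. A call with a gripper value outside its range is refused whole. OPENING is the finger opening in mm, from 0 to 88.1, set as the call begins (- or left out, the last holds). The fingers move at their own pace and stop on an object; FORCE is the grip in N (left out, the last holds). Time passes only in rows, so rows that do not move let the fingers close. It gives the time, the measured TCP pose, the force and the opening at its end, in the units of the state.
- r.get_state(): the state, without advancing time (a new reading comes with each control period).
- r.snapshot(name): name is "scene" or "top" or "wrist"; returns a dict with "img" (420x560x3 uint8, red, green, blue), "range_z" (420x560 float32, m along the optical axis (not along the pixel's ray), 0 where there is no reading), "mtx" (3x3 intrinsics, pixels), "camera_from_world" (4x4, takes a point from world to camera coordinates); the wrist camera has in their place "tool_from_camera" (4x4, takes a point from camera to tool coordinates, whose origin is the TCP and whose axes are the tool frame's). Camera axes: x right, y down, z forward; pixel columns grow to the right and rows downward; lengths in m; the calibration is good to about 2 mm. A picture is of the moment at which its call begins: read the wrist's pose just before it.
- r.finish_job(): hands the job in, once; it reports no verdict.
The state is a dict: "clock": time; "q": joint angles; "qd": joint speeds; "joint_torque": joint torques, N m; "tool_pos": TCP position; "eef_rot": TCP orientation; "contact_force": force on the tool from outside, world axes, zero at the start; "moment": the same for the moment, N m; "opening": opening from 0.0 (shut) to 1.0 (fully open).
Only numpy, scipy, OpenCV 4.12 (cv2) and the standard library are available. Lean on these libraries where they do the work, as an engineer would, in place of code of your own. Each camera call takes 0.05 s, during which the arm holds its last target.

## Working session

There is one attempt and no reset: what is moved stays moved. The work goes in short steps, Python scripts to look and compute and a shell command to move; the robot and the scene stay as the last step left them, time stands still between calls to the robot, and variables do not carry over. Pictures are saved under pics/ and viewed, and the job is handed in when it is done.

```bash
ls; mkdir -p pics; python3 - <<'E'
from plant import r
import cv2
s=r.get_state(); print(s)
for n in("scene","top"):
    d=r.snapshot(n); cv2.imwrite(f"pics/{n}0.png",d["img"][:,:,::-1]); print(d["mtx"],d["camera_from_world"])
E
```

```text
pics
{'clock': 0.0, 'q': array([ 1.32180512,  0.68999644, -0.19454472,  1.56633316,  0.15729709,
        0.90248929, -0.21509304]), 'qd': array([-0.00029441,  0.00086438, -0.0011551 , -0.00196497, -0.00156478,
        0.00090135, -0.00046021]), 'joint_torque': array([ 8.36422096e-04, -5.27564156e+01, -1.26674920e+00, -1.53426754e+01,
       -5.26727457e-02,  6.59688871e-03,  1.93027836e-04]), 'tool_pos': array([ 0.17419296, -0.59958119,  0.23790594]), 'eef_rot': array([-0.56513839,  0.42505622, -0.42397547,  0.56585387]), 'contact_force': array([ 0.46080987, -0.05034159, -0.48448699]), 'moment': array([ 0.01773378,  0.00715034, -0.03628299]), 'opening': 1.0015827569270264}
[[535.73275693   0.         281.23461117]
 [  0.         535.73275693 211.96390016]
 [  0.           0.           1.        ]] [[ 0.40664628  0.91339496 -0.01866677 -0.22035717]
 [ 0.65570662 -0.30602833 -0.69021409 -0.31139286]
 [-0.63615063  0.26843307 -0.72336441  1.61758798]
 [ 0.          0.          0.          1.        ]]
[[400.77721415   0.         289.02927604]
 [  0.         400.77721415 208.41086646]
 [  0.           0.           1.        ]] [[ 0.01632439 -0.99938161  0.0311435  -0.02910751]
 [-0.99399813 -0.01959046 -0.10762868  0.52881499]
 [ 0.10817224 -0.0291996  -0.99370325  1.15990104]
 [ 0.          0.          0.          1.        ]]
```

View pics/scene0.png

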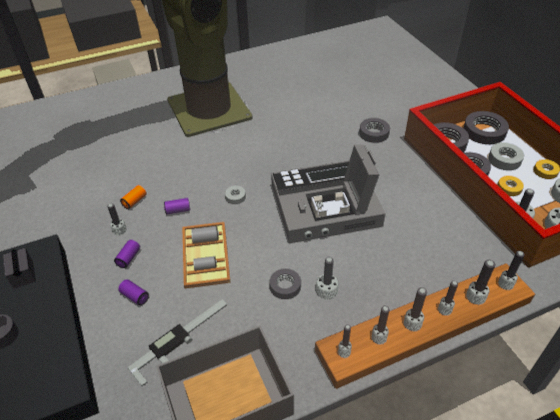

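View pics/top0.png

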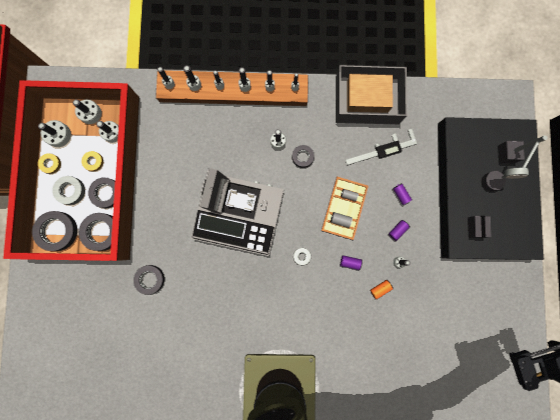

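The top view shows the readout around (240,218) with its cover open to the left, and the tray at (345,208) with the large cell at (341,220) and the small one at (349,196). Next I'll measure them.

```bash
cat > h.py <<'E'
import numpy as np, cv2
from plant import r
from scipy.spatial.transform import Rotation as R
def cloud(d):
    z=d["range_z"]; K=d["mtx"]; v,u=np.mgrid[:z.shape[0],:z.shape[1]]
    P=np.stack([(u-K[0,2])/K[0,0]*z,(v-K[1,2])/K[1,1]*z,z],-1)
    if "camera_from_world" in d: T=np.linalg.inv(d["camera_from_world"])
    else:
        s=r.get_state(); W=np.eye(4); W[:3,:3]=R.from_quat(s["eef_rot"]).as_matrix(); W[:3,3]=s["tool_pos"]; T=W@d["tool_from_camera"]
    return P@T[:3,:3].T+T[:3,3]
def ray(d,u,v,h):
    T=np.linalg.inv(d["camera_from_world"]);K=d["mtx"]
    q=T[:3,:3]@np.array([(u-K[0,2])/K[0,0],(v-K[1,2])/K[1,1],1]); t=(h-T[2,3])/q[2]; return T[:3,3]+t*q
def proj(d,p):
    c=d["camera_from_world"]@np.append(p,1); c=d["mtx"]@c[:3]; return c[:2]/c[2]
E
python3 - <<'E'
from h import *
for n,b in (("top",(180,150,390,280)),("scene",(160,130,400,310))):
    d=r.snapshot(n); C=cloud(d)
    x0,y0,x1,y1=b
    cv2.imwrite(f"pics/{n}1.png",cv2.resize(d["img"][y0:y1,x0:x1,::-1],None,fx=3.3,fy=3.3,interpolation=cv2.INTER_CUBIC))
    np.savez(f"{n}.npz",**d)
    for (u,v) in ([(341,220),(349,196),(345,209),(420,330),(240,198),(265,190)] if n=="top" else [(206,234),(204,263)]): print(n,u,v,C[v,u].round(4))
E
```

```text
top 341 220 [ 0.4968 -0.1727  0.0402]
top 349 196 [ 0.5703 -0.1986  0.0278]
top 345 209 [0.4006 0.0151 1.2104]
top 420 330 [ 0.1769 -0.4153  0.0012]
top 240 198 [0.5569 0.1259 0.033 ]
top 265 190 [0.5806 0.0524 0.0443]
scene 206 234 [ 0.5127 -0.1731  0.0402]
scene 204 263 [ 0.583  -0.2023  0.0309]
```

View pics/top1.png

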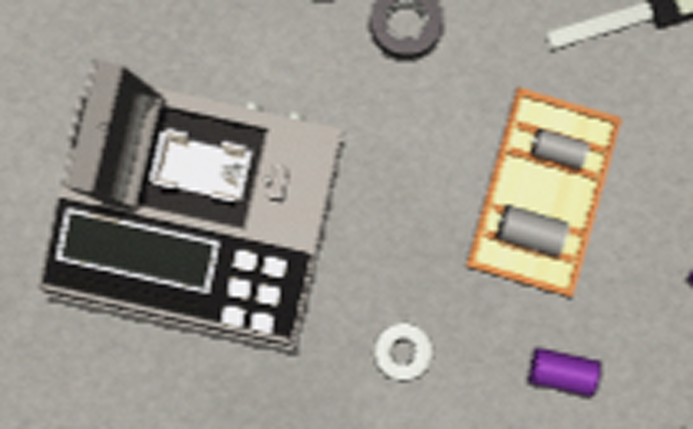

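View pics/scene1.png

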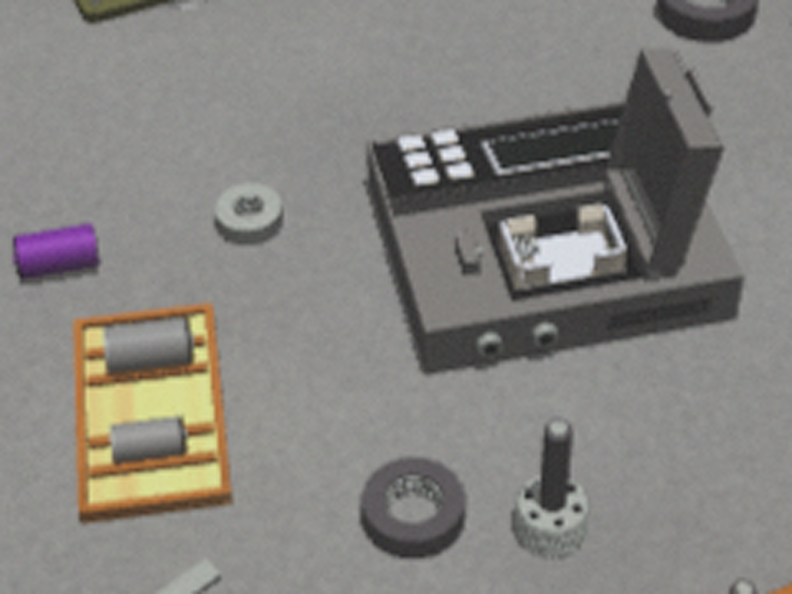

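Both cells lie along the tray's grooves. The scene crop shows the dark-edged ends at the right, about (190,340), i.e. towards world +y. The bay is open, with the spring on the -y side at (525,245) of the scene crop. Next come pose estimates from the depth clouds.

```bash
cat >> h.py <<'E'
def rect(pts):
    (c,wh,a)=cv2.minAreaRect((np.asarray(pts)*1000).astype(np.float32)); return np.round(c,1),np.round(wh,1),round(a,2)
E
python3 - <<'E'
from h import *
for n in("top","scene"):
    d=dict(np.load(n+".npz")); C=cloud(d); X,Y,Z=C[...,0],C[...,1],C[...,2]
    hsv=cv2.cvtColor(d["img"],cv2.COLOR_RGB2HSV)
    box=(X>.3)&(X<.75)&(Y>-.03)&(Y<.35)
    g=lambda a,b:(Z>a)&(Z<b)
    print(n,"table z",np.median(Z[(X>.35)&(X<.45)&(Y>-.3)&(Y<-.2)]))
    dk=(box&g(.041,.048)).astype(np.uint8); k,l,s,_=cv2.connectedComponentsWithStats(dk); i=1+np.argmax(s[1:,4]); m=l==i
    print(" deck",m.sum(),rect(C[m][:,:2]),np.median(Z[m]))
    # cells
    tb=(X>.43)&(X<.64)&(Y>-.28)&(Y<-.1)
    grey=(hsv[...,1]<50)
    for lo,nm in((.018,"cells"),):
        m=(tb&grey&(Z>lo)).astype(np.uint8); m=cv2.morphologyEx(m,cv2.MORPH_OPEN,np.ones((3,3)))
        k,l,s,_=cv2.connectedComponentsWithStats(m)
        for j in range(1,k):
            if s[j,4]>30: q=l==j; print(" cell",s[j,4],rect(C[q][:,:2]),Z[q].max())
    ws=((hsv[...,1]>80)&tb&g(.0,.03)).astype(np.uint8);k,l,s,_=cv2.connectedComponentsWithStats(ws); i=1+np.argmax(s[1:,4]); print(" tray",rect(C[l==i][:,:2]))
    m=box&g(.075,.3)
    print(" cover",m.sum(),C[m].min(0).round(3),C[m].max(0).round(3))
E
```

```text
top table z -0.0012082350802991026
 deck 931 (array([546.5,  90.6]), array([167.5, 113.3]), 78.5) 0.04451415171503825
 cell 121 (array([ 574.8, -200.1]), array([46.8, 22.8]), 77.67) 0.03886241169394444
 cell 208 (array([ 499. , -175.1]), array([58.4, 31.3]), 73.72) 0.04667115413286327
 tray (array([ 537.7, -189.1]), array([100.7, 172.8]), 74.54)
 cover 638 [0.509 0.009 0.075] [0.749 0.217 0.177]
scene table z 0.0013510919900685536
 deck 1455 (array([550.5, 124.5]), array([231.2, 126.8]), 78.11) 0.04592826051533361
 cell 349 (array([ 502.7, -174.4]), array([58.4, 30.8]), 75.08) 0.048814706592069546
 cell 226 (array([ 579.6, -200.4]), array([47.2, 22.6]), 74.16) 0.039828539416949194
 tray (array([ 536.8, -188.8]), array([102.3, 178.7]), 74.48)
 cover 1345 [0.508 0.01  0.075] [0.75  0.222 0.178]
```

```bash
cat >> h.py <<'E'
def show(n,name,b=None,f=1.4):
    d=r.snapshot(n); im=d["img"]
    if b: im=im[b[1]:b[3],b[0]:b[2]]
    cv2.imwrite(f"pics/{name}.png",cv2.resize(im[:,:,::-1],None,fx=f,fy=f,interpolation=cv2.INTER_CUBIC)); return d
def todo(pos,down=None,axis=None,tilt=0.):
    """delta in tool axes (mm) to world pos; axis= desired tool z heading deg (horizontal), tilt = lift of tool z (rad)"""
    s=r.get_state(); M=R.from_quat(s["eef_rot"]); dp=M.inv().apply(np.asarray(pos)-s["tool_pos"])*1000
    print("shift tool mm",dp.round(1))
    if axis is not None:
        a=np.radians(axis); h=np.array([np.cos(a),np.sin(a),0]); u=np.array([0,0,1.])
        z=h*np.cos(tilt)+u*np.sin(tilt); y=h*np.sin(tilt)-u*np.cos(tilt); x=np.cross(y,z)
        D=R.from_matrix(np.c_[x,y,z]); print("turn rotvec",(M.inv()*D).as_rotvec().round(4))
def st():
    s=r.get_state(); M=R.from_quat(s["eef_rot"]).as_matrix()
    print("t",round(s["clock"],2),"pos",(s["tool_pos"]*1000).round(1),"F",s["contact_force"].round(1),"open",round(s["opening"]*88.1,1)); print("tool axes cols\n",M.round(3)); return s
E
python3 - <<'E'
from h import *
s=st(); todo([.499,-.178,.2],axis=74.5); todo([.499,-.178,.2],axis=74.5+180); print(r.snapshot("wrist")["tool_from_camera"].round(3))
E
```

```text
t 0.2 pos [ 174.3 -599.8  238.2] F [0.2 0.3 0.5] open 88.4
tool axes cols
 [[ 0.279 -0.     0.96 ]
 [-0.96   0.001  0.279]
 [-0.001 -1.    -0.   ]]
shift tool mm [-314.4   38.5  429.6]
turn rotvec [-5.0000e-04 -1.0174e+00 -1.1000e-03]
shift tool mm [-314.4   38.5  429.6]
turn rotvec [ 1.2000e-03  2.1242e+00 -6.0000e-04]
[[ 1.    -0.001 -0.     0.001]
 [-0.    -0.306  0.952 -0.147]
 [-0.001 -0.952 -0.306  0.079]
 [ 0.     0.     0.     1.   ]]
```

```bash
python3 -m inch '[[0,0,0,0,0.125,0],[0,0,0,0,0.125,0],[0,0,0,0,0.125,0],[0,0,0,0,0.125,0],[0,0,0,0,0.125,0],[0,0,0,0,0.125,0],[0,0,0,0,0.125,0],[0,0,0,0,0.125,0]]'; python3 -c "
from h import *
s=st();print(s['q'].round(2));todo([.499,-.178,.2],axis=74.5+180)"
```

```text
clock: 0.92
tool_pos: [0.1745, -0.6, 0.2386]
eef_rot: [-0.291, 0.645, -0.645, 0.291]
contact_force: [0.2, 0.9, -0.6]
opening: 0.998
t 0.92 pos [ 174.5 -600.   238.6] F [ 0.2  0.9 -0.6] open 87.9
tool axes cols
 [[-0.662  0.     0.75 ]
 [-0.75   0.    -0.662]
 [-0.    -1.    -0.   ]]
[ 1.16  0.69  0.1   1.58 -0.08  0.88 -1.01]
shift tool mm [-531.1   38.8  -36.1]
turn rotvec [ 2.0000e-04  1.1181e+00 -2.0000e-04]
```

```bash
python3 -m inch '[[-40,0,-3,0,0,0],[-40,0,-3,0,0,0],[-40,0,-3,0,0,0],[-40,0,-3,0,0,0],[-40,0,-3,0,0,0],[-40,0,-3,0,0,0],[-40,0,-3,0,0,0],[-40,0,-3,0,0,0],[-40,0,-3,0,0,0],[-40,0,-3,0,0,0],[-40,0,-3,0,0,0],[-40,0,-3,0,0,0]]' >/dev/null
python3 -m inch '[[-40,0,0,0,-0.12,0],[0,0,0,0,-0.125,0],[0,0,0,0,-0.125,0],[0,0,0,0,-0.125,0],[0,0,0,0,-0.125,0],[0,0,0,0,-0.125,0],[0,0,0,0,-0.125,0],[0,0,0,0,-0.125,0],[0,0,0,0,-0.125,0],[0,0,0,0,-0.125,0],[0,0,0,0,-0.125,0],[0,0,0,0,-0.125,0]]' >/dev/null; python3 -m inch '[[0,0,0,0,-0.125,0],[0,0,0,0,-0.125,0],[0,0,0,0,-0.125,0],[0,0,0,0,-0.125,0],[0,0,0,0,0,0],[0,0,0,0,0,0]]'; python3 -c "
from h import *
s=st();print(s['q'].round(2));todo([.499,-.178,.2],axis=74.5)
d=show('wrist','w1')"
```

```text
clock: 3.42
tool_pos: [0.489, -0.1847, 0.2386]
eef_rot: [-0.699, 0.105, -0.104, 0.699]
contact_force: [-0.6, -0.3, -0.4]
opening: 0.997
t 3.42 pos [ 489.  -184.7  238.6] F [-0.6 -0.3 -0.4] open 87.8
tool axes cols
 [[ 0.956 -0.     0.292]
 [-0.292  0.     0.956]
 [-0.    -1.     0.   ]]
[ 0.54  0.58 -0.43  1.86  0.34  0.77 -0.37]
shift tool mm [ 7.6 38.6  9.3]
turn rotvec [-0.0003 -0.0262 -0.0002]
```

View pics/w1.png

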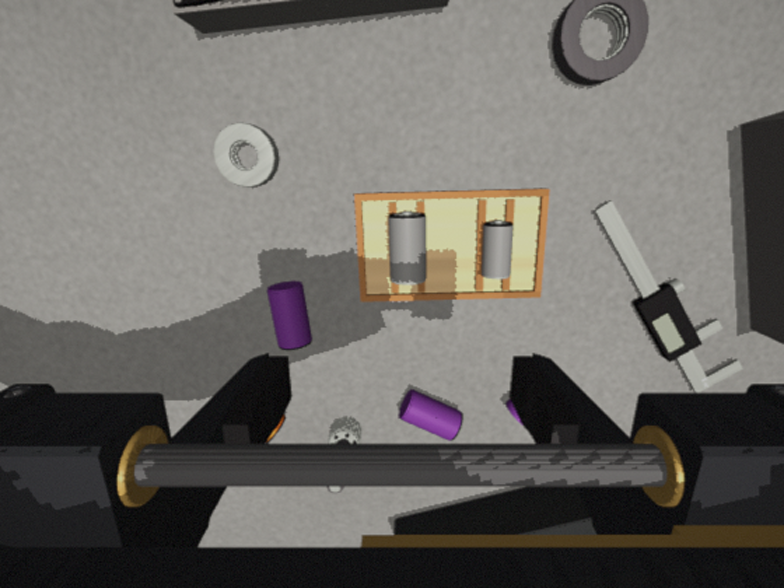

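The wrist view shows the large cell at (407,247), with its black-edged button end at the top (tool +z, world +y), and the smaller one at (497,250). Measuring with the wrist cloud.

```bash
cat >> h.py <<'E'
def cells():
    d=r.snapshot("wrist"); C=cloud(d); hsv=cv2.cvtColor(d["img"],cv2.COLOR_RGB2HSV); X,Y,Z=C[...,0],C[...,1],C[...,2]
    tb=(X>.43)&(X<.64)&(Y>-.28)&(Y<-.1)
    m=(tb&(hsv[...,1]<60)&(Z>.02)).astype(np.uint8); k,l,s,_=cv2.connectedComponentsWithStats(m)
    for j in range(1,k):
        if s[j,4]>60: q=l==j; print(" cell",s[j,4],rect(C[q][:,:2]),np.percentile(Z[q],98))
    ws=((hsv[...,1]>80)&tb&(Z<.03)).astype(np.uint8);k,l,s,_=cv2.connectedComponentsWithStats(ws); i=1+np.argmax(s[1:,4]); print(" tray",rect(C[l==i][:,:2]))
    return d,C
E
python3 - <<'E'
from h import *
d,C=cells(); np.savez("w1.npz",C=C,img=d["img"])
im=d["img"]; print(C[150,290],C[172,290],C[197,290])
# profile along cell axis column
for v in range(146,206,2): print(v,C[v,290].round(4),im[v,290])
E
```

```text
cell 1283 (array([ 503.5, -157. ]), array([96.5, 30.6]), 73.94) 0.04566637943862471
 cell 821 (array([ 558.2, -162.6]), array([ 44.9, 133. ]), 22.04) 0.03782121929044985
 cell 49299 (array([ 504.5, -155.2]), array([ 92.3, 156.3]), 73.0) 0.34346779160195606
 tray (array([ 537.8, -192. ]), array([104.7, 176.7]), 74.45)
[ 0.50684779 -0.1458162   0.01004776] [ 0.50003539 -0.16682785  0.04419594] [ 0.49125963 -0.19598796  0.043716  ]
146 [ 0.5083 -0.1412  0.0089] [206 205 166]
148 [ 0.5076 -0.1435  0.0096] [207 207 167]
150 [ 0.5068 -0.1458  0.01  ] [178 175 138]
152 [ 0.5065 -0.1458  0.0329] [187 189 181]
154 [ 0.506  -0.1469  0.0438] [72 72 69]
156 [ 0.5054 -0.149   0.0441] [165 162 159]
158 [ 0.5048 -0.151   0.0457] [171 168 165]
160 [ 0.5041 -0.1533  0.0454] [170 168 164]
162 [ 0.5034 -0.1554  0.0458] [169 168 164]
164 [ 0.5028 -0.1578  0.0447] [169 167 164]
166 [ 0.5021 -0.16    0.0446] [168 167 162]
168 [ 0.5014 -0.1621  0.0457] [168 166 163]
170 [ 0.5008 -0.1643  0.0457] [167 166 163]
172 [ 0.5    -0.1668  0.0442] [168 165 162]
174 [ 0.4993 -0.1692  0.0437] [167 165 162]
176 [ 0.4986 -0.1714  0.0438] [167 165 163]
178 [ 0.498  -0.1734  0.0453] [166 164 162]
180 [ 0.4973 -0.1758  0.0448] [168 166 163]
182 [ 0.4966 -0.1782  0.0443] [166 164 160]
184 [ 0.4959 -0.1805  0.0446] [165 163 160]
186 [ 0.4952 -0.1829  0.0441] [168 165 162]
188 [ 0.4945 -0.1852  0.0445] [119 117 115]
190 [ 0.4937 -0.1878  0.0433] [107 107 104]
192 [ 0.4931 -0.1898  0.0449] [106 105 102]
194 [ 0.4924 -0.1919  0.0456] [107 105 103]
196 [ 0.4917 -0.1945  0.045 ] [106 104 102]
198 [ 0.491  -0.1968  0.0451] [106 104 102]
200 [ 0.4902 -0.1995  0.0441] [105 104 101]
202 [ 0.4895 -0.2018  0.0445] [179 180 172]
204 [ 0.4863 -0.2141  0.0089] [205 199 153]
```

```bash
python3 -c "
from h import *
todo([.5002,-.1765,.06],axis=74.5)"
python3 -m inch '[[8,30,10,0,-0.026,0],[0,30,0,0,0,0],[0,30,0,0,0,0],[0,30,0,0,0,0],[0,30,0,0,0,0],[0,20,0,0,0,0],[0,0,0,0,0,0],[0,0,0,0,0,0]]' 60 40; python3 -c "
from h import *
st();todo([.5002,-.1765,.016],axis=74.5)
d=show('wrist','w2')"
```

```text
shift tool mm [  8.3 178.7  11.1]
turn rotvec [ 0.0001 -0.0256 -0.    ]
clock: 4.18
tool_pos: [0.4993, -0.1771, 0.0683]
eef_rot: [0.701, -0.095, 0.094, -0.701]
contact_force: [0.3, 0.1, 1.6]
opening: 0.681
t 4.18 pos [ 499.3 -177.1   68.3] F [0.3 0.1 1.6] open 60.0
tool axes cols
 [[ 0.964 -0.002  0.264]
 [-0.264 -0.     0.964]
 [-0.002 -1.    -0.001]]
shift tool mm [ 0.8 52.3  0.8]
turn rotvec [ 0.0007  0.0029 -0.0017]
```

View pics/w2.png

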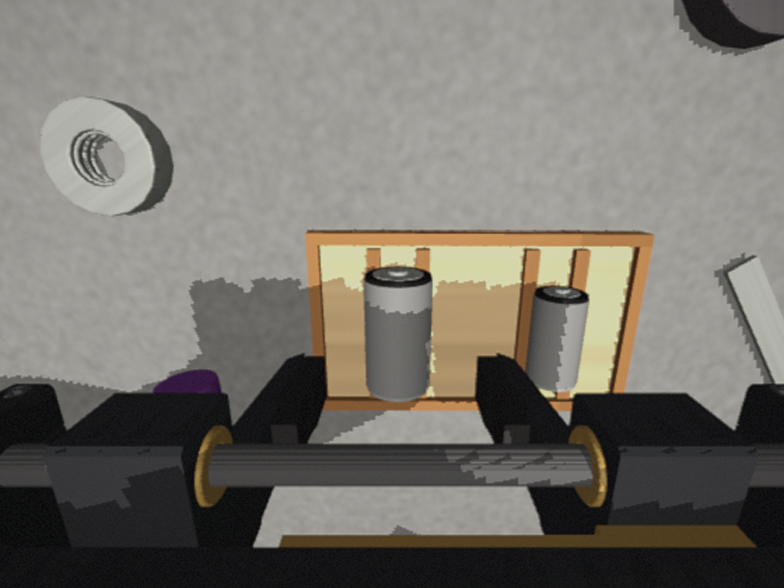

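The button end is at the top (398,272), and the cell is centred between the jaws (tips at 326 and 477). Next: descend and grip.

```bash
python3 -m inch '[[0,20,0,0,0,0],[0,20,1,0,0,0],[0,12,0,0,0,0],[0,0,0,0,0,0],[0,0,0,0,0,0],[0,0,0,0,0,0]]' 
python3 -m inch '[[0,0,0,0,0,0],[0,0,0,0,0,0],[0,0,0,0,0,0],[0,0,0,0,0,0],[0,0,0,0,0,0],[0,0,0,0,0,0]]' 20 40; python3 -c "
from h import *
st();d=show('wrist','w3')"
```

```text
clock: 4.73
tool_pos: [0.5011, -0.1768, 0.0184]
eef_rot: [0.701, -0.093, 0.095, -0.701]
contact_force: [-0.5, -0.3, -0.2]
opening: 0.679
clock: 5.23
tool_pos: [0.4983, -0.1762, 0.0169]
eef_rot: [0.701, -0.095, 0.093, -0.701]
contact_force: [-3.8, 1.6, 6.0]
opening: 0.364
t 5.23 pos [ 498.3 -176.2   16.9] F [-3.8  1.6  6. ] open 32.1
tool axes cols
 [[ 0.965 -0.003  0.264]
 [-0.264 -0.     0.965]
 [-0.003 -1.    -0.001]]
```

View pics/w3.png

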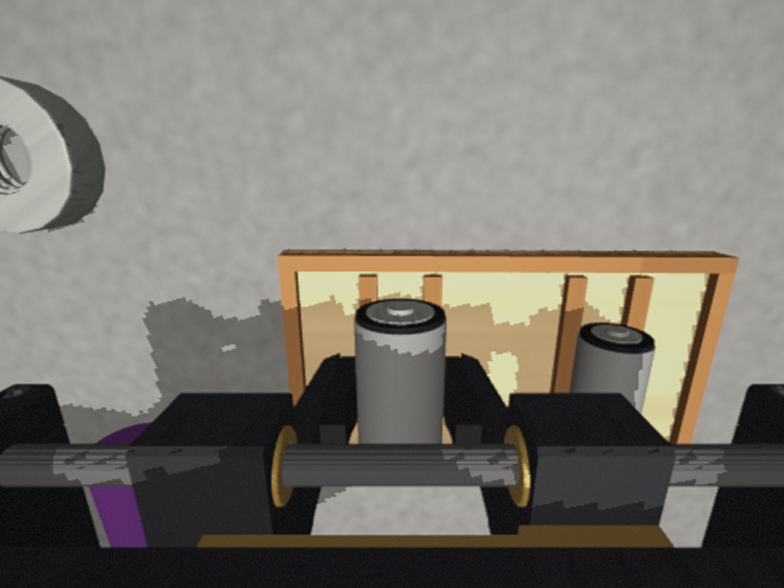

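The cell is gripped between the pads, button at (400,312). Next: lift it, and work out the cover angle from the saved clouds.

```bash
python3 -m inch '[[0,-25,0,0,0,0],[0,-35,0,0,0,0],[0,-40,0,0,0,0],[0,-40,0,0,0,0],[0,-30,0,0,0,0],[0,0,0,0,0,0],[0,0,0,0,0,0]]'
python3 - <<'E'
from h import *
st()
o=np.array([.5147,.1319,0]); a=np.radians(-11.7); ex=np.array([np.cos(a),np.sin(a),0]); ey=np.array([-np.sin(a),np.cos(a),0])
for n in("top","scene"):
    C=cloud(dict(np.load(n+".npz"))); Q=np.stack([(C-o)@ex,(C-o)@ey,C[...,2]],-1)*1000
    m=(Q[...,0]>-5)&(Q[...,0]<85)&(Q[...,1]>20)&(Q[...,1]<140)&(Q[...,2]>70)
    P=Q[m]; print(n,len(P))
    for z in range(70,185,10):
        p=P[(P[:,2]>=z)&(P[:,2]<z+10)]
        if len(p): print(z,np.percentile(p[:,1],[2,25,50,75,98]).round(0),p[:,0].min().round(),p[:,0].max().round())
d=r.snapshot("wrist"); T=d["tool_from_camera"]; z=d["range_z"]; K=d["mtx"]
v,u=np.mgrid[:420,:560]; P=np.stack([(u-K[0,2])/K[0,0]*z,(v-K[1,2])/K[1,1]*z,z],-1)@T[:3,:3].T+T[:3,3]; P*=1000
m=(abs(P[...,0])<25)&(P[...,1]>-35)&(P[...,1]<20)&(z>0)&(P[...,2]>12)
p=P[m]; print(len(p),p.min(0),p.max(0))
for a in range(-30,12,3):
    q=p[(p[:,1]>=a)&(p[:,1]<a+3)]
    if len(q): print(a,len(q),q[:,0].min().round(1),q[:,0].max().round(1),np.percentile(q[:,2],[2,50,98]).round(1))
cv2.imwrite("pics/w4.png",d["img"][:,:,::-1])
E
```

```text
clock: 5.87
tool_pos: [0.5012, -0.1769, 0.1883]
eef_rot: [0.701, -0.093, 0.096, -0.701]
contact_force: [-0.7, -0.4, -1.0]
opening: 0.363
t 5.87 pos [ 501.2 -176.9  188.3] F [-0.7 -0.4 -1. ] open 32.0
tool axes cols
 [[ 0.964  0.004  0.264]
 [-0.264 -0.001  0.964]
 [ 0.005 -1.    -0.   ]]
top 499
70 [59. 68. 69. 69. 71.] -2.0 85.0
80 [64. 70. 70. 71. 72.] -1.0 85.0
90 [70. 71. 72. 72. 74.] -5.0 85.0
100 [53. 72. 73. 73. 74.] -3.0 85.0
110 [56. 57. 58. 59. 59.] 85.0 85.0
120 [60. 62. 63. 66. 68.] 84.0 85.0
130 [61. 62. 63. 64. 65.] 84.0 85.0
140 [58. 58. 58. 58. 58.] 85.0 85.0
150 [59. 59. 59. 59. 59.] 85.0 85.0
160 [62. 69. 75. 81. 86.] -5.0 85.0
170 [62. 66. 71. 85. 88.] 1.0 85.0
scene 592
70 [62. 70. 71. 71. 73.] -5.0 85.0
80 [54. 72. 72. 73. 74.] -4.0 85.0
90 [53. 73. 74. 75. 76.] -4.0 85.0
100 [69. 75. 76. 76. 78.] -5.0 85.0
110 [56. 76. 77. 78. 80.] -5.0 85.0
120 [77. 79. 79. 80. 81.] -4.0 50.0
130 [62. 79. 79. 79. 81.] -4.0 82.0
140 [61. 65. 69. 74. 78.] 84.0 85.0
150 [63. 63. 63. 63. 63.] 84.0 84.0
160 [65. 76. 80. 85. 89.] -5.0 85.0
170 [63. 67. 72. 82. 90.] -4.0 85.0
3522 [-16.09801642 -28.88274572  12.00166597] [16.42740963  5.14326935 33.13835868]
-30 565 -6.6 8.1 [12.3 20.6 30.2]
-27 1136 -11.3 11.2 [12.3 22.5 30.7]
-24 564 -13.4 13.3 [12.6 25.  31. ]
-21 381 -15.0 15.2 [12.6 27.1 31.2]
-18 276 -15.8 16.2 [12.9 30.6 32.6]
-15 177 -16.1 16.3 [17.4 31.  32.7]
-12 127 -16.1 16.4 [28.5 31.  32.8]
-9 96 -15.2 15.6 [30.3 30.9 32.8]
-6 67 -14.0 14.5 [30.2 30.8 31.3]
-3 66 -12.2 12.5 [30.3 30.8 31.3]
0 44 -10.7 10.6 [30.3 30.6 31.2]
3 23 -8.2 5.4 [30.1 30.5 30.7]
```

View pics/w4.png

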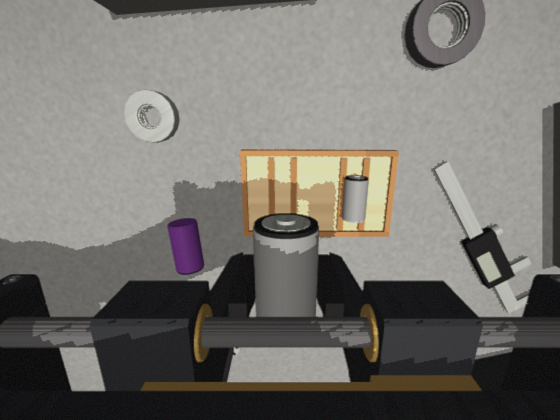

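The cell is level in the tool. Its axis is 12.4 mm behind the TCP and its mid-can is at tool z = +1.3 mm. The cover stands at about 1.75 rad, where the wrist camera could brush its edge at the final pose. So I'll first push the cover further open with a finger's back, the hand turned 90°.

```bash
python3 -m inch '[[-3,0,25,0,0,0],[-4,0,40,0,0,0],[-4,0,40,0,0,0],[-4,0,40,0,0,0],[-4,0,40,0,0,0],[-4,0,40,0,0,0],[-4,0,40,0,0,0],[-2,0,40,0,0,0],[0,0,8,0,0,0],[0,0,0,0,0,0]]' >/dev/null; python3 -m inch '[[0,0,0,0,-0.12,0],[0,0,0,0,-0.12,0],[0,0,0,0,-0.12,0],[0,0,0,0,-0.12,0],[0,0,0,0,-0.12,0],[0,0,0,0,-0.12,0],[0,0,0,0,-0.12,0],[0,0,0,0,-0.12,0],[0,0,0,0,-0.12,0],[0,0,0,0,-0.12,0],[0,0,0,0,-0.12,0],[0,0,0,0,-0.12,0]]'; python3 - <<'E'
from h import *
s=st(); print(s["q"].round(2))
o=np.array([.5147,.1319,0]); a=np.radians(-11.7); ex=np.array([np.cos(a),np.sin(a),0]); ey=np.array([-np.sin(a),np.cos(a),0])
p=s["tool_pos"]; print("readout",(p-o)@ex,(p-o)@ey)
todo(o+.04*ex+.02*ey+[0,0,.15],axis=78.3+90); todo(o+.04*ex+.066*ey+[0,0,.15],axis=78.3+90)
C=cloud(dict(np.load("scene.npz")))
d=show("scene","s2",(240,110,420,260),4)
E
```

```text
clock: 7.75
tool_pos: [0.5536, 0.1297, 0.1848]
eef_rot: [0.589, 0.391, -0.394, -0.588]
contact_force: [0.3, -0.1, -0.7]
opening: 0.362
t 7.75 pos [553.6 129.7 184.8] F [ 0.3 -0.1 -0.7] open 31.8
tool axes cols
 [[ 0.384 -0.003 -0.923]
 [ 0.923 -0.003  0.384]
 [-0.004 -1.     0.002]]
[ 0.11  0.78 -0.76  1.77  0.69  0.87  0.22]
readout 0.03857804528455809 0.005762906122101282
shift tool mm [14.4 34.7  1.2]
turn rotvec [-0.002  -0.1901 -0.0041]
shift tool mm [59.6 34.6  9.9]
turn rotvec [-0.002  -0.1901 -0.0041]
```

View pics/s2.png

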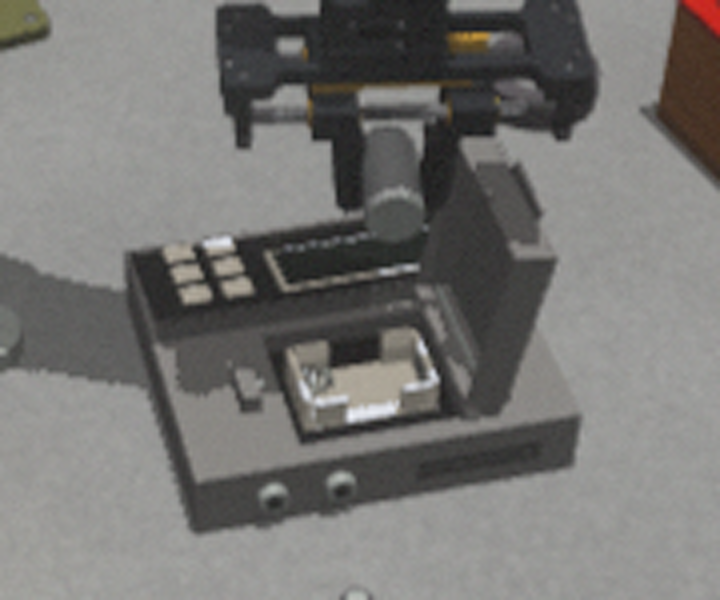

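The scene view shows the hand above the bay with the cell held, and the cover just beyond the finger, its edge at about (500,170). Next: finish the turn, go down and push the cover.

```bash
python3 -m inch '[[0,12,0,0,-0.1,0],[0,12,0,0,-0.09,0],[0,10,0,0,0,0],[12,0,0,0,0,0],[12,0,0,0,0,0],[10,0,0,0,0,0],[10,0,0,0,0,0],[10,0,0,0,0,0],[6,0,0,0,0,0],[0,0,0,0,0,0]]'; python3 - <<'E'
from h import *
s=st()
d=show("scene","s3",(240,110,420,260),4)
E
```

```text
clock: 8.63
tool_pos: [0.567, 0.1947, 0.1533]
eef_rot: [-0.548, -0.447, 0.445, 0.549]
contact_force: [-0.3, 1.0, -0.1]
opening: 0.361
t 8.63 pos [567.  194.7 153.3] F [-0.3  1.  -0.1] open 31.8
tool axes cols
 [[ 0.204  0.001 -0.979]
 [ 0.979  0.002  0.204]
 [ 0.002 -1.    -0.001]]
```

View pics/s3.png

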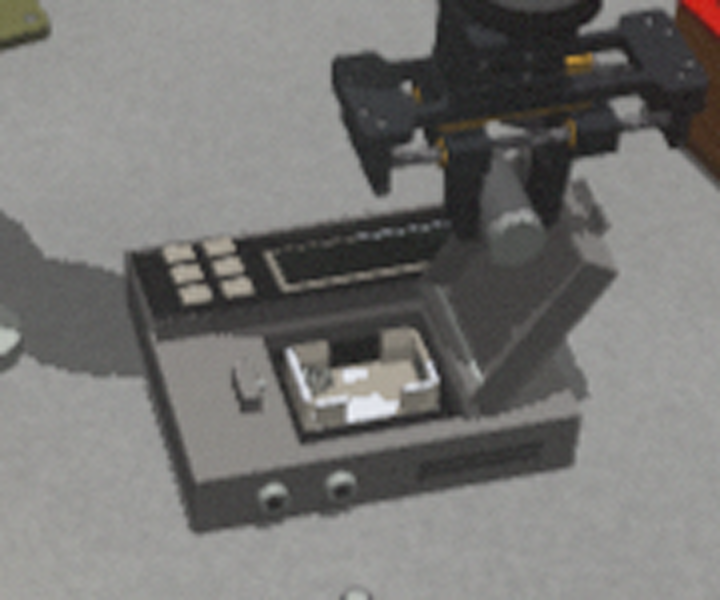

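The cover is now well open, about 2.1 rad (edge at (600,225)). Next: back off, turn back, and look at the bay from above.

```bash
python3 -m inch '[[-20,0,0,0,0,0],[-30,-25,0,0,0.1,0],[0,-25,0,0,0.12,0],[0,0,0,0,0.12,0],[0,0,0,0,0.12,0],[0,0,0,0,0.12,0],[0,0,0,0,0.12,0],[0,0,0,0,0.12,0],[0,0,0,0,0.12,0],[0,0,0,0,0.12,0],[0,0,0,0,0.12,0],[0,0,0,0,0.12,0]]' >/dev/null;  python3 -m inch '[[0,0,0,0,0.12,0],[0,0,0,0,0.12,0],[0,0,0,0,0.03,0],[0,0,-20,0,0,0],[0,0,-20,0,0,0],[0,0,0,0,0,0],[0,0,0,0,0,0]]';python3 - <<'E'
from h import *
s=st(); print(s["q"].round(2))
d=show("wrist","w5"); np.savez("w5.npz",C=cloud(d),img=d["img"],Z=d["range_z"])
t=r.snapshot("top"); cv2.imwrite("pics/t5.png",cv2.resize(t["img"][140:290,180:380,::-1],None,fx=3.5,fy=3.5))
E
```

```text
clock: 10.27
tool_pos: [0.5482, 0.1021, 0.2027]
eef_rot: [0.704, -0.074, 0.073, -0.703]
contact_force: [-0.2, 1.1, -0.7]
opening: 0.364
t 10.27 pos [548.2 102.1 202.7] F [-0.2  1.1 -0.7] open 32.0
tool axes cols
 [[ 0.978 -0.     0.207]
 [-0.207 -0.001  0.978]
 [-0.    -1.    -0.001]]
[-0.03  0.67 -0.4   1.8   0.36  0.74 -0.83]
```

View pics/w5.png

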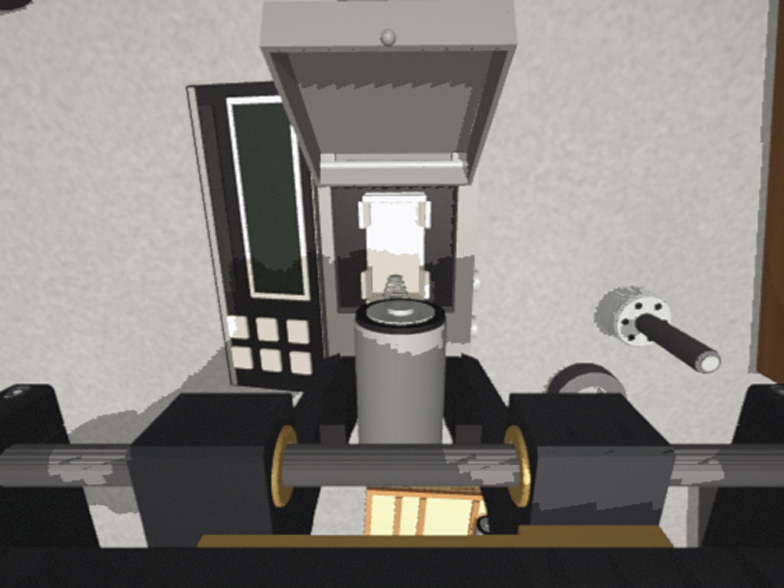

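```bash
python3 - <<'E'
from h import *
f=np.load("w5.npz"); im=f["img"]
cv2.imwrite("pics/w5z.png",cv2.resize(im[120:230,215:350,::-1],None,fx=5.5,fy=5.5,interpolation=cv2.INTER_CUBIC))
C=f["C"]
# cast in readout estimate frame
o=np.array([.5147,.1319,0]); a=np.radians(-11.7); ex=np.array([np.cos(a),np.sin(a),0]); ey=np.array([-np.sin(a),np.cos(a),0])
Q=np.stack([(C-o)@ex,(C-o)@ey,C[...,2]],-1)*1000
g=cv2.cvtColor(im,cv2.COLOR_RGB2GRAY)
for v in (140,165,185): 
    print("row",v); print([(u,int(g[v,u]),*Q[v,u].round(0).astype(int)) for u in range(226,346,3)])
for u in (270,283): print("col",u); print([(v,int(g[v,u]),*Q[v,u].round(0).astype(int)) for v in range(118,215,2)])
E
```

```text
row 140
[(226, 74, np.int64(-20), np.int64(39), np.int64(52)), (229, 195, np.int64(-18), np.int64(39), np.int64(48)), (232, 195, np.int64(-15), np.int64(39), np.int64(48)), (235, 192, np.int64(-12), np.int64(39), np.int64(47)), (238, 70, np.int64(-11), np.int64(38), np.int64(32)), (241, 72, np.int64(-8), np.int64(38), np.int64(31)), (244, 77, np.int64(-5), np.int64(38), np.int64(32)), (247, 75, np.int64(-2), np.int64(38), np.int64(31)), (250, 77, np.int64(2), np.int64(38), np.int64(33)), (253, 76, np.int64(5), np.int64(38), np.int64(32)), (256, 79, np.int64(8), np.int64(38), np.int64(32)), (259, 213, np.int64(13), np.int64(39), np.int64(54)), (262, 226, np.int64(16), np.int64(39), np.int64(56)), (265, 227, np.int64(19), np.int64(39), np.int64(57)), (268, 244, np.int64(22), np.int64(39), np.int64(56)), (271, 244, np.int64(25), np.int64(39), np.int64(56)), (274, 243, np.int64(28), np.int64(39), np.int64(55)), (277, 243, np.int64(31), np.int64(39), np.int64(55)), (280, 244, np.int64(34), np.int64(39), np.int64(55)), (283, 244, np.int64(37), np.int64(39), np.int64(55)), (286, 244, np.int
[... 10017 characters left out ...]
p.int64(36), np.int64(-16), np.int64(33)), (192, 216, np.int64(36), np.int64(-18), np.int64(34)), (194, 217, np.int64(36), np.int64(-21), np.int64(34)), (196, 124, np.int64(36), np.int64(-19), np.int64(47)), (198, 144, np.int64(36), np.int64(-20), np.int64(54)), (200, 153, np.int64(36), np.int64(-22), np.int64(54)), (202, 155, np.int64(36), np.int64(-23), np.int64(57)), (204, 161, np.int64(36), np.int64(-29), np.int64(44)), (206, 161, np.int64(36), np.int64(-27), np.int64(60)), (208, 130, np.int64(36), np.int64(-37), np.int64(32)), (210, 149, np.int64(36), np.int64(-31), np.int64(61)), (212, 94, np.int64(36), np.int64(-37), np.int64(49)), (214, 59, np.int64(38), np.int64(10), np.int64(200))]
```

View pics/w5z.png

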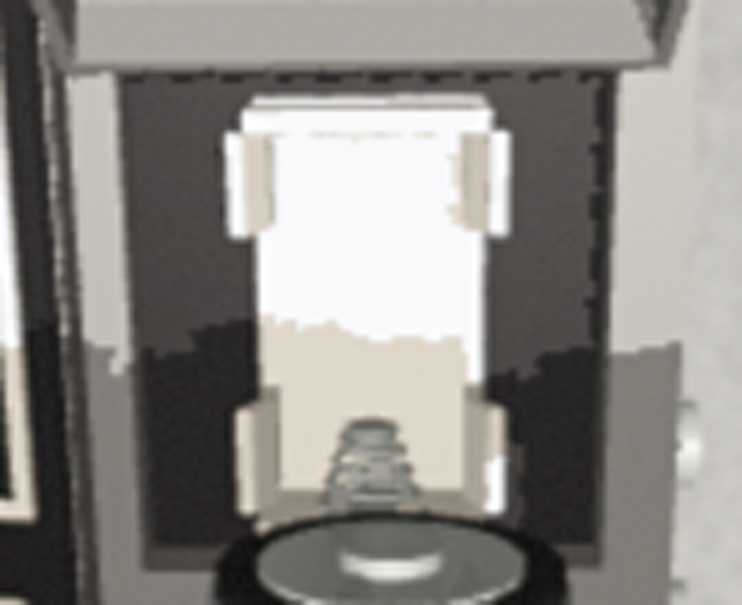

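The wrist view shows the bay at rows 133–215 with the bed centred near column 282, and the spring coil at about (283,203). In my frame estimate the bay centre is about 5 mm off in x, so I'll cross-check with the first top and scene clouds.

```bash
python3 - <<'E'
from h import *
o=np.array([.5147,.1319,0]); a=np.radians(-11.7); ex=np.array([np.cos(a),np.sin(a),0]); ey=np.array([-np.sin(a),np.cos(a),0])
for n in("top","scene","w5"):
    f=dict(np.load(n+".npz")); C=f["C"] if "C" in f else cloud(f)
    Q=np.stack([(C-o)@ex,(C-o)@ey,C[...,2]],-1)*1000; x,y,z=Q[...,0],Q[...,1],Q[...,2]
    reg=(x>-5)&(x<78)&(y>-45)&(y<44)
    hsv=cv2.cvtColor(f["img"],cv2.COLOR_RGB2HSV)
    m=reg&(hsv[...,2]>150)&(z<64)
    p=Q[m]; print(n,len(p),"bright x",np.percentile(p[:,0],[1,50,99]).round(1),"y",np.percentile(p[:,1],[1,99]).round(1))
    b=m&(z<38)&(z>28)&(abs(y-1)<12); p=Q[b]; print("  bed mid: x",np.percentile(p[:,0],[1,99]).round(1),"z",np.median(p[:,2]).round(1))
    if n=="top":
        for v in(195,198,201): print([(u,int(hsv[v,u,2]),*Q[v,u].round(0).astype(int).tolist()) for u in range(222,262,3)])
    k=(x>-60)&(x<130)&(abs(y+75)<25)&(abs(z-46)<5) if n!="w5" else (x>86)&(x<130)&(abs(y)<40)&(abs(z-47)<4)
    p=Q[k]; print("  deck far edge x",np.percentile(p[:,0],[95,98,99.5]).round(1))
    k=(x>20)&(x<90)&(y<-60)&(y>-140)&(abs(z-46)<5); p=Q[k]
    if len(p): print("  -y edge",np.percentile(p[:,1],[.5,2,5]).round(1))
E
```

```text
top 436 bright x [12.  36.3 60.3] y [-42.5  41.3]
  bed mid: x [14.4 57.2] z 30.9
[(222, 157, 36, 52, 61), (225, 45, 39, 44, 55), (228, 203, 41, 36, 52), (231, 227, 46, 31, 28), (234, 238, 48, 22, 29), (237, 238, -88, -137, 1210), (240, 239, 51, 5, 31), (243, 239, 53, -4, 36), (246, 237, 55, -12, 32), (249, 176, 55, -23, 47), (252, 175, 57, -32, 52), (255, 120, 62, -38, 28), (258, 55, 63, -47, 30), (261, 187, 63, -57, 50)]
[(222, 155, 28, 50, 61), (225, 18, 33, 46, 31), (228, 187, 33, 34, 52), (231, 239, 37, 29, 30), (234, 239, 39, 20, 33), (237, 239, 41, 12, 28), (240, 238, 43, 3, 33), (243, 237, 45, -6, 30), (246, 238, 47, -14, 32), (249, 237, 49, -23, 32), (252, 236, 51, -31, 25), (255, 191, 50, -42, 53), (258, 93, 55, -49, 28), (261, 188, 55, -59, 46)]
[(222, 154, 19, 48, 62), (225, 61, 25, 44, 27), (228, 155, 24, 33, 49), (231, 238, 28, 27, 31), (234, 238, 30, 18, 31), (237, 238, 32, 9, 35), (240, 238, 34, 1, 33), (243, 238, 36, -7, 28), (246, 236, 38, -16, 28), (249, 179, 40, -25, 33), (252, 176, 42, -33, 27), (255, 84, 42, -44, 47), (258, 146, 46, -51, 28), (261, 188, 46, -61, 46)]
  deck far edge x [90.5 93.4 95.8]
  -y edge [-117.4 -116.5 -114.9]
scene 400 bright x [11.8 33.2 61.1] y [-40.6  38.1]
  bed mid: x [14.6 58.6] z 32.3
  deck far edge x [94.6 96.5 97.7]
  -y edge [-115.4 -114.8 -113.6]
w5 3220 bright x [10.5 35.1 61.8] y [-36.9  40. ]
  bed mid: x [13.1 57. ] z 33.6
  deck far edge x [94.2 94.5 94.8]
  -y edge [-86.9 -86.5 -85.5]
```

All three views agree that the cradle sits about 5 mm nearer in x. With the corrected frame, the plan is: tilt 0.5 rad button-up, lower, push against the spring, level, ease forward, release.

```bash
cat >> h.py <<'E'
A=np.radians(-11.7); ex=np.array([np.cos(A),np.sin(A),0]); ey=np.array([-np.sin(A),np.cos(A),0]); ez=np.array([0,0,1.])
o=np.array([.5147,.1319,0])-.0047*ex-.0004*ey
def tcp(Py,Pz,phi,x=40.):  # TCP for minus-end centre at (Py,Pz) mm in readout
    c,s_=np.cos(phi),np.sin(phi); y=Py+12.4*s_+28.2*c; z=Pz-12.4*c+28.2*s_
    return o+(x*ex+y*ey+z*ez)/1000
def where():
    s=r.get_state(); M=R.from_quat(s["eef_rot"]).as_matrix(); p=s["tool_pos"]-o
    phi=np.arcsin(M[2,2]); t=np.array([p@ex,p@ey,p[2]])*1000
    m=M@np.array([0,-.0124,-.0282]); P=t+np.array([m@ex,m@ey,m[2]])*1000
    F=s["contact_force"]; print("t",round(s["clock"],2),"tcp xyz(readout)",t.round(1),"phi",phi.round(3),"head",np.degrees(np.arctan2(M[1,2],M[0,2])).round(2),"minus end",P.round(1),"F(readout)",np.round([F@ex,F@ey,F[2]],1),"open",round(s["opening"]*88.1,1)); return s
E
python3 - <<'E'
from h import *
where(); todo(tcp(-17,95,.5),axis=78.3,tilt=.5)
E
```

```text
t 10.37 tcp xyz(readout) [ 43.4 -19.5 202.9] phi 0.001 head 78.21 minus end [ 43.3 -47.7 215.3] F(readout) [ 0.2  0.9 -0.8] open 31.9
shift tool mm [ -3.5 105.3  33.1]
turn rotvec [ 0.4989 -0.0014  0.0007]
```

```bash
python3 -m inch '[[-1,25,8,0,0,0],[-1,25,8,0,0,0],[-1,25,8,0,0,0],[-0.5,25,8,0,0,0],[0,5,1,0.1,0,0],[0,0,0,0.1,0,0],[0,0,0,0.1,0,0],[0,0,0,0.1,0,0],[0,0,0,0.1,0,0],[0,0,0,0,0,0],[0,0,0,0,0,0],[0,0,0,0,0,0]]'; python3 - <<'E'
from h import *
where(); todo(tcp(-17,51.5,.5),axis=78.3,tilt=.5)
d=show("wrist","w6"); np.savez("w6.npz",C=cloud(d),img=d["img"])
show("scene","s6",(240,110,420,260),4)
E
```

```text
clock: 11.37
tool_pos: [0.5523, 0.139, 0.0985]
eef_rot: [-0.507, 0.052, -0.088, 0.856]
contact_force: [-0.2, 0.4, -0.5]
opening: 0.365
t 11.37 tcp xyz(readout) [40.1 14.9 98.5] phi 0.5 head 78.31 minus end [ 40.  -15.8  95.8] F(readout) [-0.3  0.3 -0.5] open 32.2
shift tool mm [ -0.1  38.3 -22.4]
turn rotvec [-0.0003  0.0002  0.0014]
```

View pics/w6.png

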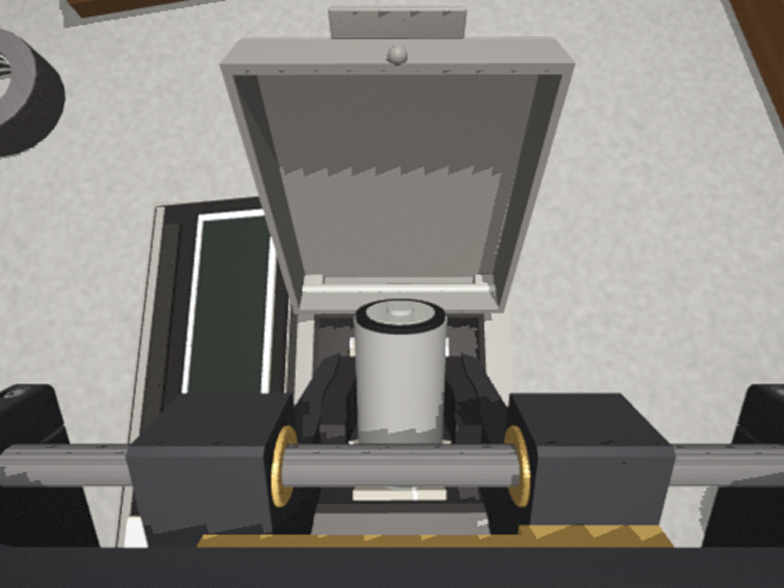

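View pics/s6.png

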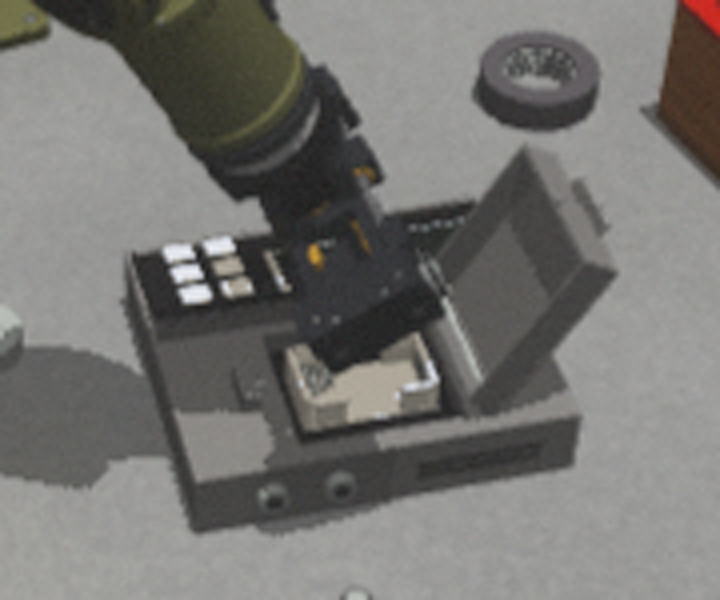

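The cell is tilted over the bay, in line with it: bay edges at columns 315 and 485, cell centre at 400. One numeric centring check from this cloud.

```bash
python3 - <<'E'
from h import *
f=np.load("w6.npz"); C=f["C"]; Q=np.stack([(C-o)@ex,(C-o)@ey,C[...,2]],-1)*1000
g=cv2.cvtColor(f["img"],cv2.COLOR_RGB2GRAY)
for v in (232,245):
    print(v,[(u,int(g[v,u]),*Q[v,u].round(0).astype(int).tolist()) for u in list(range(210,256,2))+list(range(316,362,2))])
x,y,z=Q[...,0],Q[...,1],Q[...,2]
p=Q[(abs(x-40)<25)&(z>70)&(z<160)&(y>10)&(y<60)]
for a in range(12,50,6):
    q=p[(p[:,1]>=a)&(p[:,1]<a+6)]; print(a,len(q),np.percentile(q[:,0],[1,99]).round(1) if len(q) else '')
E
```

```text
232 [(210, 68, -15, 42, 53), (212, 137, -15, 43, 47), (214, 199, -14, 43, 48), (216, 198, -12, 43, 48), (218, 199, -11, 43, 47), (220, 199, -9, 43, 47), (222, 199, -8, 43, 48), (224, 118, -7, 43, 45), (226, 61, -7, 44, 38), (228, 51, -6, 45, 32), (230, 46, -5, 45, 31), (232, 43, -3, 44, 34), (234, 49, -1, 45, 32), (236, 49, 0, 45, 32), (238, 47, 2, 45, 32), (240, 47, 4, 45, 33), (242, 46, 5, 45, 32), (244, 44, 7, 45, 32), (246, 51, 8, 44, 33), (248, 51, 10, 45, 32), (250, 48, 11, 45, 31), (252, 58, 13, 45, 31), (254, 126, 25, 32, 128), (316, 142, 54, 32, 129), (318, 122, 56, 33, 126), (320, 49, 68, 44, 34), (322, 47, 69, 45, 33), (324, 37, 71, 45, 33), (326, 39, 73, 45, 32), (328, 40, 74, 45, 33), (330, 46, 76, 45, 32), (332, 43, 78, 45, 33), (334, 77, 79, 45, 32), (336, 37, 81, 45, 33), (338, 39, 83, 45, 32), (340, 37, 84, 45, 32), (342, 60, 85, 44, 34), (344, 61, 85, 43, 42), (346, 194, 86, 43, 48), (348, 205, 87, 43, 48), (350, 206, 89, 43, 47), (352, 205, 90, 43, 48), (354, 204, 92, 43, 47), (356, 204, 93, 43, 48), (358, 205, 94, 43, 49), (360, 203, 97, 43, 47)]
245 [(210, 68, -1
[... 488 characters left out ...]
16, 32, 56), (254, 124, 25, 27, 125), (316, 138, 55, 26, 127), (318, 188, 63, 32, 57), (320, 165, 68, 34, 31), (322, 92, 69, 34, 32), (324, 93, 71, 34, 32), (326, 93, 40, 15, 266), (328, 94, 74, 34, 32), (330, 93, 76, 34, 32), (332, 92, 77, 34, 33), (334, 93, 79, 34, 32), (336, 90, 81, 34, 31), (338, 94, 82, 34, 31), (340, 60, 84, 34, 32), (342, 51, 85, 34, 33), (344, 63, 85, 33, 41), (346, 143, 86, 33, 46), (348, 207, 87, 33, 48), (350, 206, 88, 33, 48), (352, 205, 90, 33, 48), (354, 204, 91, 33, 49), (356, 205, 93, 33, 48), (358, 205, 94, 33, 47), (360, 204, 96, 33, 47)]
12 1300 [15.5 64.4]
18 1176 [15.6 64.4]
24 903 [24.1 55.5]
30 713 [24.4 55.8]
36 498 [24.7 55.2]
42 123 [28.8 51.2]
48 0
```

```bash
python3 -m inch '[[-0.8,10,-6,0,0,0],[0,10,-6,0,0,0],[0,8,-4.5,0,0,0],[0,6,-3.5,0,0,0],[0,4.3,-2.4,0,0,0],[0,0,0,0,0,0],[0,0,0,0,0,0],[0,0,0,0,0,0]]'; python3 - <<'E'
from h import *
where(); todo(tcp(-17,51.5,.5,39.2),axis=78.3,tilt=.5);todo(tcp(-30.5,50,.5,39.2),axis=78.3,tilt=.5)
show("scene","s7",(240,110,420,260),4)
E
```

```text
clock: 12.13
tool_pos: [0.5508, 0.1358, 0.0536]
eef_rot: [-0.507, 0.053, -0.089, 0.855]
contact_force: [0.8, 0.0, -0.5]
opening: 0.364
t 12.13 tcp xyz(readout) [39.3 11.6 53.6] phi 0.5 head 78.15 minus end [ 39.2 -19.1  51. ] F(readout) [ 0.8  0.2 -0.5] open 32.1
shift tool mm [-0.1  0.5  2.1]
turn rotvec [-0.0002 -0.0023  0.0016]
shift tool mm [ -0.   -4.6 -10.4]
turn rotvec [-0.0002 -0.0023  0.0016]
```

View pics/s7.png

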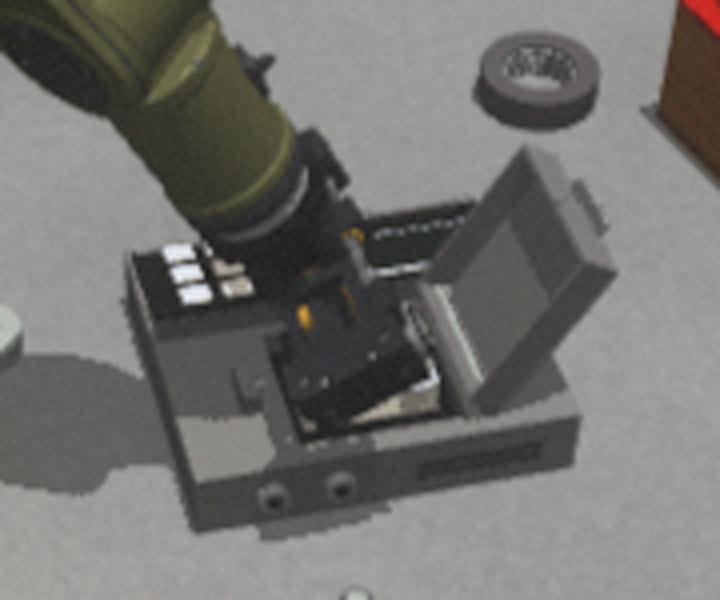

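```bash
python3 -m inch '[[0,-1.5,-3.5,0,0,0],[0,-1.5,-3.5,0,0,0],[0,-1.6,-3.4,0,0,0],[0,0,0,0,0,0],[0,0,0,0,0,0],[0,0,0,0,0,0]]'; python3 - <<'E'
from h import *
where(); todo(tcp(-30.5,50,.5,39.2),axis=78.3,tilt=.5)
E
```

```text
clock: 12.68
tool_pos: [0.549, 0.1268, 0.0538]
eef_rot: [-0.506, 0.051, -0.089, 0.857]
contact_force: [1.7, 7.3, 0.8]
opening: 0.362
t 12.68 tcp xyz(readout) [39.4  2.3 53.8] phi 0.504 head 78.27 minus end [ 39.3 -28.4  51. ] F(readout) [0.1 7.5 0.8] open 31.9
shift tool mm [-0.2 -0.  -2.4]
turn rotvec [-0.0043 -0.0004  0.0025]
```

The spring is pressed: 7.5 N, minus end about y = -28.4. Push a bit more and begin levelling.

```bash
python3 -m inch '[[0,0.5,-2.5,0,0,0],[0,2.8,-1.3,-0.1,0,0],[0,2.8,-1.3,-0.1,0,0],[0,0,0,0,0,0],[0,0,0,0,0,0]]'; python3 - <<'E'
from h import *
where(); todo(tcp(-30.5,48.8,.3,39.2),axis=78.3,tilt=.3)
E
```

```text
clock: 13.1
tool_pos: [0.5495, 0.1268, 0.0465]
eef_rot: [-0.589, 0.058, -0.083, 0.802]
contact_force: [1.0, 5.5, 5.9]
opening: 0.364
t 13.1 tcp xyz(readout) [39.8  2.4 46.5] phi 0.304 head 78.51 minus end [ 39.9 -28.2  49.8] F(readout) [-0.1  5.6  5.9] open 32.1
shift tool mm [-0.6  0.4 -2.6]
turn rotvec [-0.0044  0.0035  0.004 ]
```

Fz has risen to 6 N and Fy has dropped, so something may be rubbing. Checking with the wrist camera.

```bash
cat >> h.py <<'E'
def intool():
    d=r.snapshot("wrist"); T=d["tool_from_camera"]; z=d["range_z"]; K=d["mtx"]
    v,u=np.mgrid[:420,:560]; P=np.stack([(u-K[0,2])/K[0,0]*z,(v-K[1,2])/K[1,1]*z,z],-1)@T[:3,:3].T+T[:3,3]; P*=1000
    m=(abs(P[...,0])<18)&(P[...,1]>-45)&(P[...,1]<5)&(z>0)&(P[...,2]>8)&(P[...,2]<45)
    p=P[m]
    for a in range(-40,5,3):
        q=p[(p[:,1]>=a)&(p[:,1]<a+3)]
        if len(q)>5: print(a,len(q),q[:,0].min().round(1),q[:,0].max().round(1),np.percentile(q[:,2],[2,50,98]).round(1))
    q=p[abs(p[:,0])<4]
    for b in range(9,34,4):
        t=q[(q[:,2]>b)&(q[:,2]<b+4)]; print("top at z",b,np.percentile(t[:,1],5).round(1) if len(t) else '')
    return d
E
python3 - <<'E'
from h import *
d=intool(); cv2.imwrite("pics/w8.png",cv2.resize(d["img"][:,:,::-1],None,fx=1.4,fy=1.4))
E
```

```text
-40 28 -17.9 17.9 [8.5 8.9 9.5]
-37 10 -18.0 17.9 [8.5 9.  9.6]
-34 10 -17.8 18.0 [8.4 9.  9.3]
-31 51 -18.0 17.9 [ 8.1  9.4 18.8]
-28 1430 -17.8 17.9 [ 8.4 18.4 30.5]
-25 980 -17.8 17.8 [ 8.5 22.4 31.6]
-22 551 -18.0 17.9 [ 8.7 23.7 31.8]
-19 361 -17.8 17.8 [ 8.7 25.5 31.7]
-16 249 -17.9 17.9 [ 8.8 30.9 32.6]
-13 146 -17.9 17.9 [ 8.8 30.9 32.7]
-10 98 -17.9 17.8 [ 8.8 30.6 32.5]
-7 75 -17.8 17.8 [ 8.6 30.4 32.2]
-4 50 -18.0 15.2 [ 9.1 30.  30.5]
-1 397 -18.0 18.0 [29.4 34.5 36.7]
2 165 -17.7 17.7 [29.  35.3 36.6]
top at z 9 -28.3
top at z 13 -27.9
top at z 17 -27.8
top at z 21 -27.3
top at z 25 -26.9
top at z 29 -26.0
top at z 33 0.4
```

View pics/w8.png

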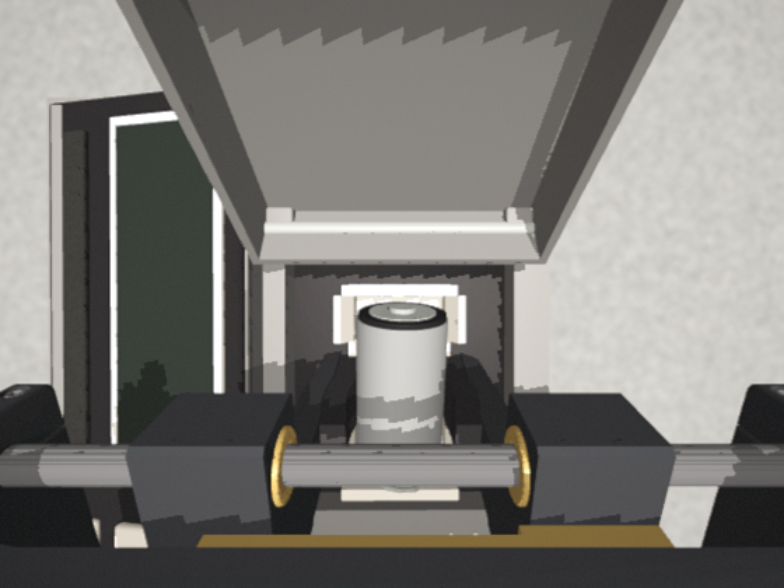

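The cell has pivoted slightly in the grip: its button end is about 0.09 rad low relative to the tool. The button is behind the plus wall (button at (402,310), wall top at row 290), so that is harmless. I'll continue pressing back and lowering.

```bash
python3 -m inch '[[0,-0.5,-2.5,0,0,0],[0,2.8,-1.5,-0.06,0,0],[0,2.8,-1.2,-0.06,0,0],[0,0,0,0,0,0],[0,0,0,0,0,0]]'; python3 - <<'E'
from h import *
where(); d=intool(); cv2.imwrite("pics/w9.png",cv2.resize(d["img"][170:320,180:400,::-1],None,fx=3.5,fy=3.5))
E
```

```text
clock: 13.57
tool_pos: [0.5496, 0.1257, 0.0404]
eef_rot: [-0.633, 0.063, -0.08, 0.768]
contact_force: [1.2, 11.6, 10.4]
opening: 0.362
t 13.57 tcp xyz(readout) [40.2  1.4 40.4] phi 0.192 head 78.4 minus end [ 40.2 -28.6  47.2] F(readout) [-1.2 11.6 10.4] open 31.9
-40 24 -17.9 18.0 [8.1 8.8 9.3]
-37 13 -18.0 17.9 [8.5 8.8 9.3]
-34 11 -17.8 17.9 [8.3 8.8 9.1]
-31 48 -18.0 17.9 [ 8.1  9.3 20.3]
-28 1368 -17.9 17.7 [ 8.3 17.9 30.6]
-25 1027 -18.0 18.0 [ 8.5 23.1 31.8]
-22 562 -17.9 18.0 [ 8.6 23.7 31.8]
-19 361 -17.9 17.8 [ 8.6 25.9 31.7]
-16 247 -17.8 17.8 [ 8.5 30.4 32.8]
-13 156 -17.7 18.0 [ 8.5 30.9 32.7]
-10 673 -18.0 18.0 [28.9 36.7 39. ]
-7 149 -17.8 18.0 [ 8.8 32.1 38.9]
-4 71 -17.9 18.0 [ 8.7 30.  38. ]
-1 91 -17.9 18.0 [28.9 37.5 37.7]
2 31 -17.3 18.0 [26.3 29.1 36.8]
top at z 9 -28.4
top at z 13 -27.8
top at z 17 -27.5
top at z 21 -27.4
top at z 25 -26.7
top at z 29 -25.7
top at z 33 -9.2
```

View pics/w9.png

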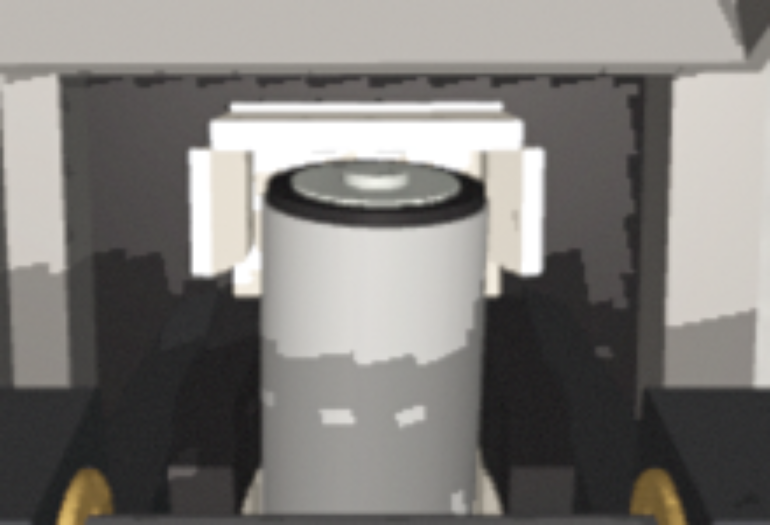

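The button end is down inside, with about 4–5 mm between the button face and the plus plate. Next: lower the button end while easing the backward push.

```bash
python3 -m inch '[[0,1,0.5,-0.05,0,0],[0,1.3,0.5,-0.05,0,0],[0,0,0,0,0,0],[0,0,0,0,0,0]]'; python3 - <<'E'
from h import *
where(); d=intool(); cv2.imwrite("pics/w10.png",cv2.resize(d["img"][170:320,180:400,::-1],None,fx=3.5,fy=3.5))
show("scene","s10",(240,110,420,260),4)
E
```

```text
clock: 13.95
tool_pos: [0.5495, 0.1234, 0.0379]
eef_rot: [-0.672, 0.068, -0.077, 0.733]
contact_force: [-1.6, 7.5, 14.3]
opening: 0.361
t 13.95 tcp xyz(readout) [40.5 -0.8 37.9] phi 0.088 head 78.21 minus end [ 40.4 -30.   47.8] F(readout) [-3.1  7.  14.3] open 31.8
-40 23 -17.9 17.9 [8.1 8.7 9.1]
-37 15 -18.0 18.0 [8.1 8.7 9.3]
-34 14 -17.8 17.9 [8.1 8.5 9.1]
-31 49 -17.7 18.0 [ 8.2  9.8 19.2]
-28 1485 -18.0 17.8 [ 8.4 18.4 30.7]
-25 923 -17.8 18.0 [ 8.6 22.8 31.6]
-22 558 -17.5 17.8 [ 8.4 23.6 31.6]
-19 348 -17.9 17.8 [ 8.3 25.8 31.6]
-16 886 -18.0 18.0 [ 8.9 37.8 40.6]
-13 240 -17.9 17.9 [ 8.6 32.4 40.5]
-10 226 -18.0 18.0 [ 8.7 31.9 40.2]
-7 180 -17.9 18.0 [ 8.7 31.8 39.9]
-4 127 -17.6 17.9 [17.7 39.4 39.8]
-1 102 -18.0 17.9 [27.1 39.1 39.5]
2 105 -17.8 17.6 [26.8 38.9 39.2]
top at z 9 -28.4
top at z 13 -27.9
top at z 17 -27.7
top at z 21 -27.4
top at z 25 -27.1
top at z 29 -26.0
top at z 33 -14.4
```

View pics/w10.png

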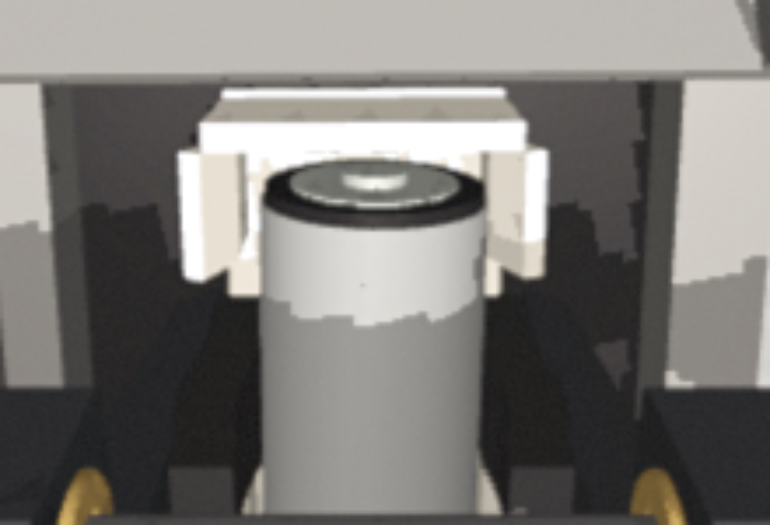

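View pics/s10.png

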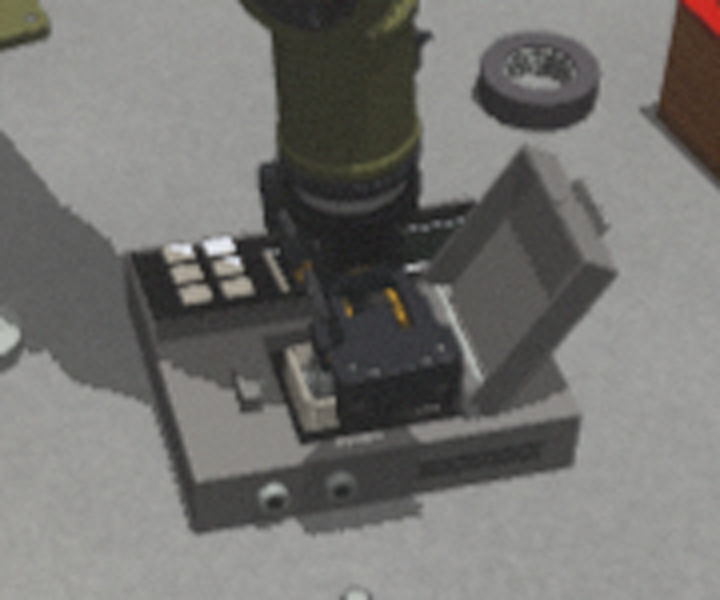

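Fz = 14 N. From the tray grip height, the true axis is about 10.2 mm behind the TCP (the wrist camera reads about 2 mm high). So the cell is already on the bed, with about 6 mm left to the plus plate. Next: ease off the down-press and let the spring bring it forward.

```bash
python3 -m inch '[[-0.4,-0.5,1.5,0,0,0],[-0.3,-0.4,1.5,0,0,0],[0,0,1.5,0,0,0],[0,0,0,0,0,0],[0,0,0,0,0,0]]'; python3 - <<'E'
from h import *
where(); d=intool(); cv2.imwrite("pics/w11.png",cv2.resize(d["img"][170:320,180:400,::-1],None,fx=3.5,fy=3.5))
E
```

```text
clock: 14.47
tool_pos: [0.5496, 0.1239, 0.038]
eef_rot: [-0.674, 0.07, -0.078, 0.732]
contact_force: [2.6, 1.3, 8.4]
opening: 0.363
t 14.47 tcp xyz(readout) [40.5 -0.3 38. ] phi 0.083 head 78.0 minus end [ 40.3 -29.4  48. ] F(readout) [2.3 1.8 8.4] open 32.0
-40 25 -18.0 17.8 [8.1 8.7 9.5]
-37 15 -18.0 18.0 [8.3 8.7 8.9]
-34 10 -17.8 18.0 [8.1 8.6 9. ]
-31 67 -17.9 18.0 [ 8.1  9.8 18.1]
-28 1472 -17.8 17.9 [ 8.4 18.6 30.5]
-25 926 -17.9 17.7 [ 8.6 22.7 31.5]
-22 546 -17.6 17.9 [ 8.3 23.5 31.6]
-19 342 -18.0 17.9 [ 8.3 25.7 31.5]
-16 892 -17.9 17.9 [ 8.9 37.3 40. ]
-13 233 -18.0 17.9 [ 8.5 32.1 40. ]
-10 240 -18.0 18.0 [ 8.6 31.8 39.7]
-7 178 -17.9 17.8 [ 8.4 32.  39.4]
-4 128 -18.0 17.9 [ 8.7 38.8 39.2]
-1 113 -17.8 17.7 [28.8 38.5 39. ]
2 98 -17.8 17.7 [27.  38.3 38.8]
top at z 9 -28.5
top at z 13 -28.0
top at z 17 -27.6
top at z 21 -27.4
top at z 25 -26.9
top at z 29 -25.7
top at z 33 -15.3
```

View pics/w11.png

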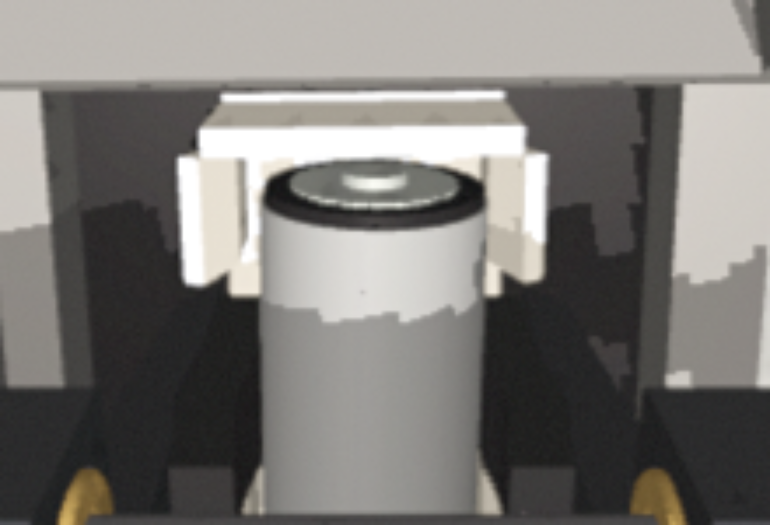

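```bash
python3 -m inch '[[-0.3,-0.6,1.5,0,0,0],[0,-0.4,1.5,0,0,0],[0,0,1,0,0,0],[0,0,0,0,0,0],[0,0,0,0,0,0]]'; python3 - <<'E'
from h import *
where(); d=intool(); cv2.imwrite("pics/w12.png",cv2.resize(d["img"][170:320,180:400,::-1],None,fx=3.5,fy=3.5))
E
```

```text
clock: 14.93
tool_pos: [0.5492, 0.1275, 0.0384]
eef_rot: [-0.675, 0.07, -0.077, 0.731]
contact_force: [4.9, 0.7, -1.7]
opening: 0.365
t 14.93 tcp xyz(readout) [39.4  3.1 38.4] phi 0.08 head 78.02 minus end [ 39.2 -26.   48.5] F(readout) [ 4.7  1.7 -1.7] open 32.2
-40 22 -17.9 17.9 [8.1 8.6 9. ]
-37 16 -17.8 18.0 [8.1 8.7 9.1]
-34 12 -17.8 17.9 [8.1 8.6 9.4]
-31 59 -17.8 17.9 [ 8.1  9.7 20.2]
-28 1493 -18.0 17.9 [ 8.3 18.6 30.5]
-25 960 -17.9 17.8 [ 8.5 23.2 44.7]
-22 552 -17.7 17.5 [ 8.4 24.5 31.5]
-19 333 -17.8 17.9 [ 8.4 25.  31.4]
-16 892 -18.0 17.9 [ 8.9 33.8 36.6]
-13 207 -18.0 18.0 [ 8.5 35.4 36.5]
-10 141 -17.8 17.9 [ 8.4 35.9 36.4]
-7 94 -17.7 18.0 [ 8.5 35.8 36.2]
-4 85 -17.7 17.9 [ 8.5 35.5 35.8]
-1 87 -17.9 17.9 [35.  35.3 35.5]
2 81 -17.9 17.7 [34.8 35.  35.4]
top at z 9 -28.4
top at z 13 -28.1
top at z 17 -27.7
top at z 21 -27.5
top at z 25 -27.1
top at z 29 -26.1
top at z 33 -15.1
```

View pics/w12.png

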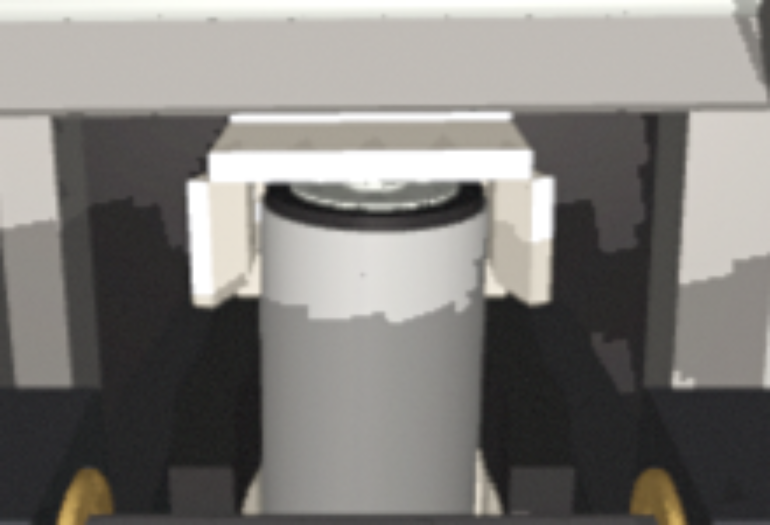

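The cell lies between the cheeks, and the button face is just behind the plus wall (top edge at row 150). Release with a limited opening.

```bash
python3 -m inch '[[0,0,0,0,0,0],[0,0,0,0,0,0],[0,0,0,0,0,0],[0,0,0,0,0,0]]' 43; python3 -m inch '[[0,-5,0,0,0,0],[0,-15,0,0,0,0],[0,-25,0,0,0,0],[0,-25,0,0,0,0],[0,-25,0,0,0,0],[0,0,0,0,0,0],[0,0,0,0,0,0]]'; python3 - <<'E'
from h import *
where(); d=show("wrist","w13"); np.savez("w13.npz",C=cloud(d),img=d["img"])
E
```

```text
clock: 15.32
tool_pos: [0.5466, 0.1281, 0.0382]
eef_rot: [-0.675, 0.071, -0.075, 0.73]
contact_force: [-0.5, -1.2, -0.3]
opening: 0.487
clock: 15.9
tool_pos: [0.5472, 0.1213, 0.1348]
eef_rot: [-0.674, 0.069, -0.077, 0.731]
contact_force: [-0.2, -0.1, -0.3]
opening: 0.486
t 15.9 tcp xyz(readout) [ 38.6  -3.4 134.8] phi 0.081 head 78.13 minus end [ 38.5 -32.5 144.8] F(readout) [-0.2 -0.1 -0.3] open 42.9
```

View pics/w13.png

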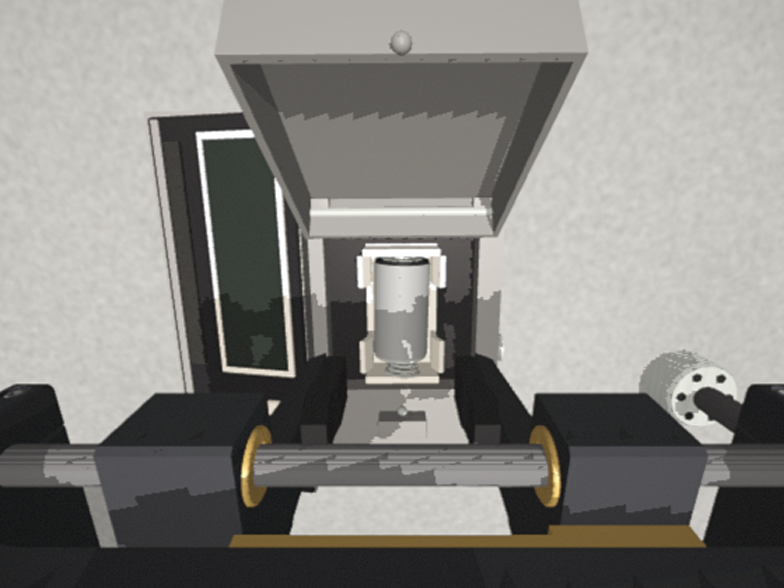

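The cell is released in the cradle, between the spring (402,368) and the plus wall (row 250). Checking height and position numerically.

```bash
python3 - <<'E'
from h import *
f=np.load("w13.npz"); C=f["C"]; im=f["img"]; Q=np.stack([(C-o)@ex,(C-o)@ey,C[...,2]],-1)*1000
cv2.imwrite("pics/w13z.png",cv2.resize(im[165:280,230:340,::-1],None,fx=5.2,fy=5.2,interpolation=cv2.INTER_CUBIC))
x,y,z=Q[...,0],Q[...,1],Q[...,2]
for a in range(-44,46,4):
    m=(abs(x-39.3)<3)&(y>=a)&(y<a+4)&(z<90); 
    if m.sum()>2: print(a,m.sum(),np.percentile(z[m],[10,50,90]).round(1))
m=(x<-8)&(x>-12)&(abs(y)<30)&(z<56); print("deck z",np.median(z[m]))
g=im[...,0]; u=286
print([(v,int(g[v,u]),*Q[v,u].round(1).tolist()[1:]) for v in range(170,275,1) if v<195 or v>252])
E
```

```text
-44 27 [55.4 56.1 56.9]
-40 40 [38.9 53.1 59.7]
-36 27 [55.6 57.  58.4]
-32 3 [55.1 57.  57.2]
-28 24 [64.2 65.1 65.7]
-24 32 [64.6 65.6 66. ]
-20 35 [64.7 65.4 66.3]
-16 34 [64.8 65.4 66.2]
-12 36 [64.7 65.4 66.3]
-8 35 [64.3 65.5 66.2]
-4 35 [64.6 65.4 66.2]
0 35 [64.8 65.4 66.1]
4 36 [64.8 65.4 66.3]
8 35 [64.5 65.3 66.2]
12 38 [65.1 65.6 66.4]
16 38 [64.5 65.4 66.3]
20 39 [64.9 65.8 66.1]
24 40 [64.9 65.7 66.3]
28 45 [63.9 65.4 66.1]
32 47 [53.4 54.4 60.9]
36 50 [31.5 42.3 54.6]
40 21 [29.7 30.7 31.6]
44 32 [64.8 66.1 67.2]
deck z 46.415168558871926
[(170, 101, 41.8, 30.1), (171, 93, 40.9, 29.7), (172, 87, 40.2, 31.6), (173, 129, 39.4, 31.9), (174, 238, 38.5, 31.7), (175, 204, 37.9, 34.8), (176, 162, 37.9, 42.3), (177, 169, 38.0, 51.0), (178, 255, 37.3, 52.5), (179, 255, 36.6, 53.5), (180, 255, 36.0, 54.5), (181, 255, 35.1, 54.1), (182, 255, 34.3, 54.1), (183, 247, 33.4, 53.6), (184, 241, 32.8, 54.6), (185, 163, 32.3, 57.1), (186, 172, 32.1, 61.2), (187, 99, 31.8, 64.7), (188, 76, 31.2, 65.8), (189, 104, 30.3, 65.0), (190, 199, 29.5, 65.2), (191, 223, 29.0, 66.8), (192, 224, 28.0, 65.3), (193, 223, 27.2, 65.1), (194, 223, 26.8, 67.5), (253, 152, -21.4, 65.6), (254, 152, -22.9, 64.1), (255, 152, -23.0, 66.0), (256, 152, -24.0, 65.7), (257, 156, -25.1, 65.1), (258, 170, -25.2, 66.9), (259, 170, -26.7, 65.2), (260, 112, -38.5, 38.7), (261, 147, -31.8, 57.2), (262, 163, -32.5, 57.7), (263, 115, -39.1, 44.0), (264, 109, -34.6, 57.0), (265, 160, -34.9, 58.3), (266, 137, -36.0, 57.8), (267, 140, -39.0, 53.0), (268, 146, -37.6, 58.4), (269, 171, -37.8, 59.8), (270, 213, -40.7, 55.6), (271, 231, -41.5, 55.7), (272, 233, -42.3, 56.0), (273, 188, -43.6, 55.2), (274, 108, -52.1, 38.9)]
```

View pics/w13z.png

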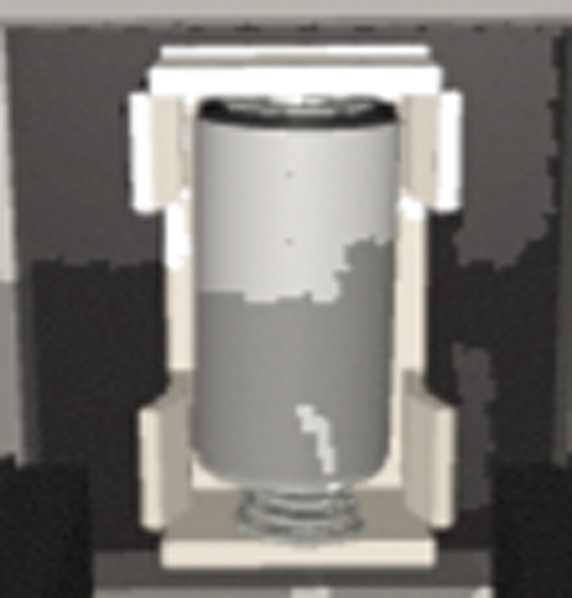

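The cell lies level (top 65.4 mm along its length, 65 expected) and home: the can's end is about 2 mm (the button height) from the plus plate. Now the cover: close the fingers, go up and over, and come down behind it.

```bash
python3 -m inch '[[0,-35,0,-0.08,0,0],[1,-35,0,0,0,0],[0,-35,0,0,0,0],[0,0,40,0,0,0],[0,0,40,0,0,0],[0,0,40,0,0,0],[0,0,40,0,0,0],[0,0,25,0,0,0],[0,0,0,0,0,0]]' 0 30; python3 - <<'E'
from h import *
s=where(); print(s["q"].round(2)); show("scene","s14",(220,60,440,260),3.6); d=show("wrist","w14")
E
```

```text
clock: 16.7
tool_pos: [0.5828, 0.3078, 0.2363]
eef_rot: [-0.702, 0.071, -0.069, 0.705]
contact_force: [0.6, -0.0, 0.6]
opening: 0.004
t 16.7 tcp xyz(readout) [ 35.7 186.4 236.3] phi 0.004 head 78.64 minus end [ 35.9 158.2 248.5] F(readout) [0.5 0.1 0.6] open 0.4
[-0.38  0.75 -0.34  1.45  0.27  0.99 -0.98]
```

View pics/s14.png

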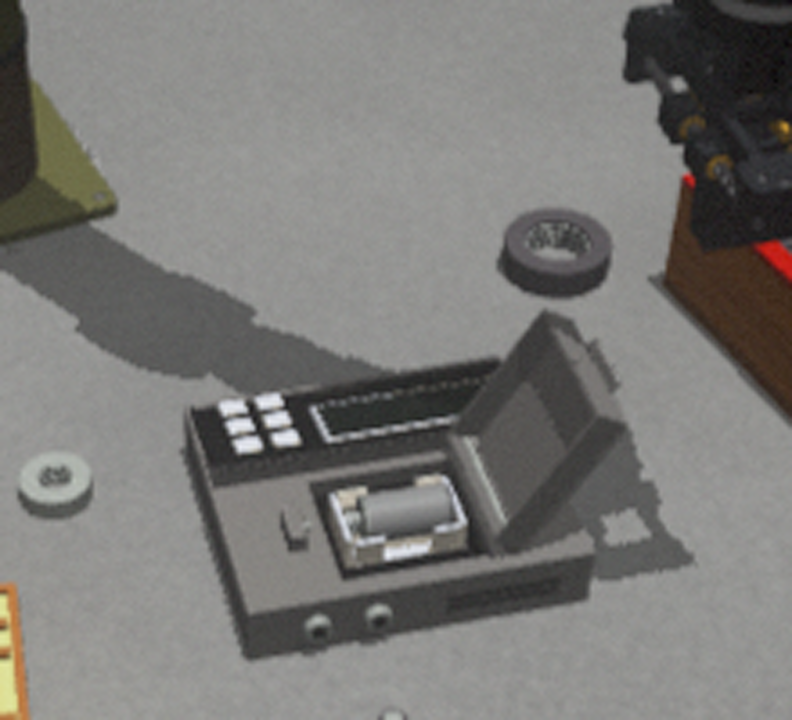

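View pics/w14.png

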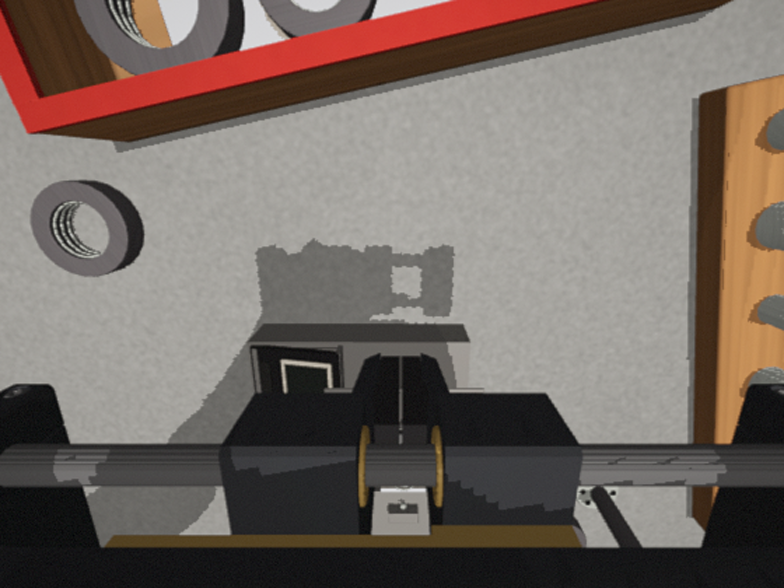

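The scene view shows the cell lying in the bay, the hand beyond the cover, and nothing in the way. Descend behind the cover and push it toward -y.

```bash
python3 -m inch '[[4,25,0,0,0,0],[0,30,0,0,0,0],[0,30,0,0,0,0],[0,20,0,0,0,0],[0,0,-20,0,0,0],[0,0,-20,0,0,0],[0,0,-15,0,0,0],[0,0,-15,0,0,0],[0,0,-15,0,0,0],[0,0,0,0,0,0]]'; python3 - <<'E'
from h import *
where(); show("scene","s15",(220,60,440,260),3.6)
E
```

```text
clock: 17.63
tool_pos: [0.5709, 0.2085, 0.1325]
eef_rot: [0.705, -0.076, 0.075, -0.701]
contact_force: [0.3, -1.3, 0.4]
opening: 0.006
t 17.63 tcp xyz(readout) [ 44.2  86.8 132.5] phi -0.007 head 77.79 minus end [ 43.9  58.7 145. ] F(readout) [ 0.6 -1.2  0.4] open 0.5
```

View pics/s15.png

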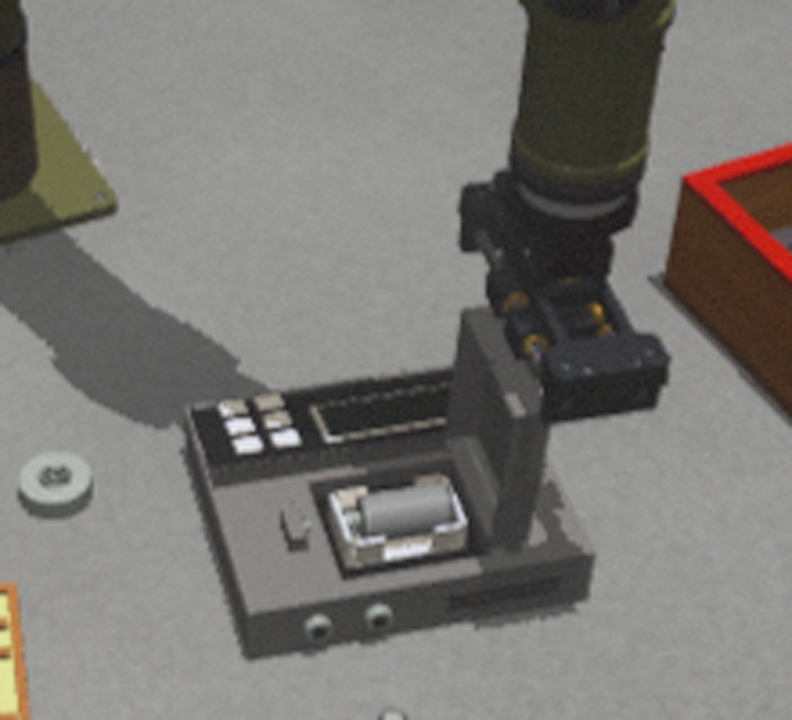

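The cover is about upright, edge at (500,330). Keep pushing.

```bash
python3 -m inch '[[-2,0,-15,0,0,0],[-1,0,-15,0,0,0],[0,0,-12,0,0,0],[0,0,-12,0,0,0],[0,0,-12,0,0,0],[0,0,0,0,0,0],[0,0,0,0,0,0]]'; python3 - <<'E'
from h import *
where(); show("scene","s16",(220,60,440,260),3.6)
E
```

```text
clock: 18.27
tool_pos: [0.555, 0.1507, 0.1332]
eef_rot: [0.703, -0.074, 0.074, -0.703]
contact_force: [0.2, -0.5, -0.3]
opening: 0.004
t 18.27 tcp xyz(readout) [ 40.4  27.  133.2] phi -0.001 head 78.06 minus end [ 40.3  -1.2 145.6] F(readout) [ 0.3 -0.5 -0.3] open 0.3
```

View pics/s16.png

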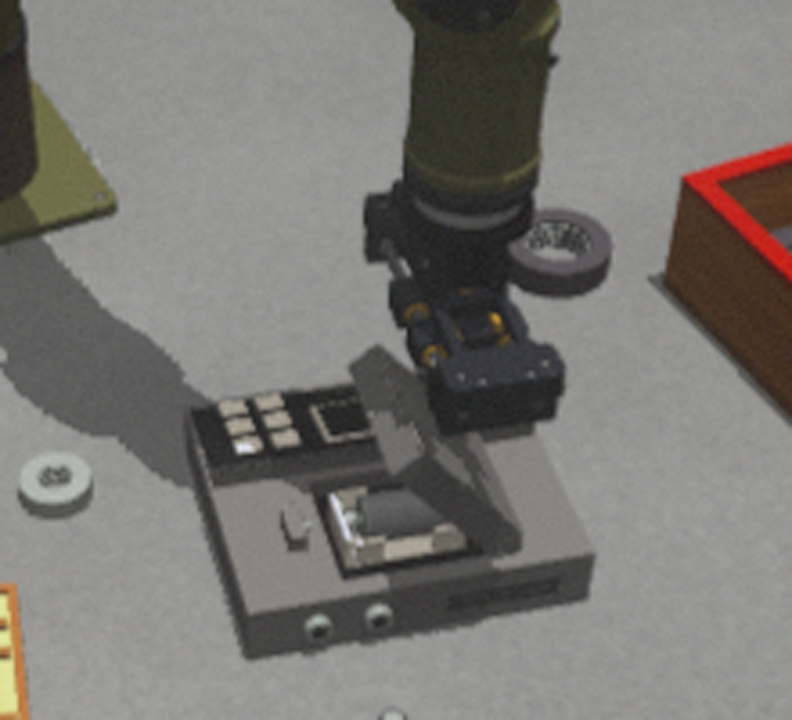

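The cover is past upright, at about 0.9 rad. Continue over and down.

```bash
python3 -m inch '[[0,7,-13,0,0,0],[0,7,-13,0,0,0],[0,7,-13,0,0,0],[0,7,-13,0,0,0],[0,10,-4,0,0,0],[0,8,-3,0,0,0],[0,0,0,0,0,0],[0,0,0,0,0,0]]'; python3 - <<'E'
from h import *
where(); show("scene","s17",(220,60,440,260),3.6)
E
```

```text
clock: 18.98
tool_pos: [0.5428, 0.095, 0.0868]
eef_rot: [-0.703, 0.073, -0.072, 0.704]
contact_force: [0.2, 0.0, -0.8]
opening: 0.005
t 18.98 tcp xyz(readout) [ 39.7 -30.   86.8] phi 0.0 head 78.21 minus end [ 39.6 -58.2  99.2] F(readout) [ 0.2  0.1 -0.8] open 0.5
```

View pics/s17.png

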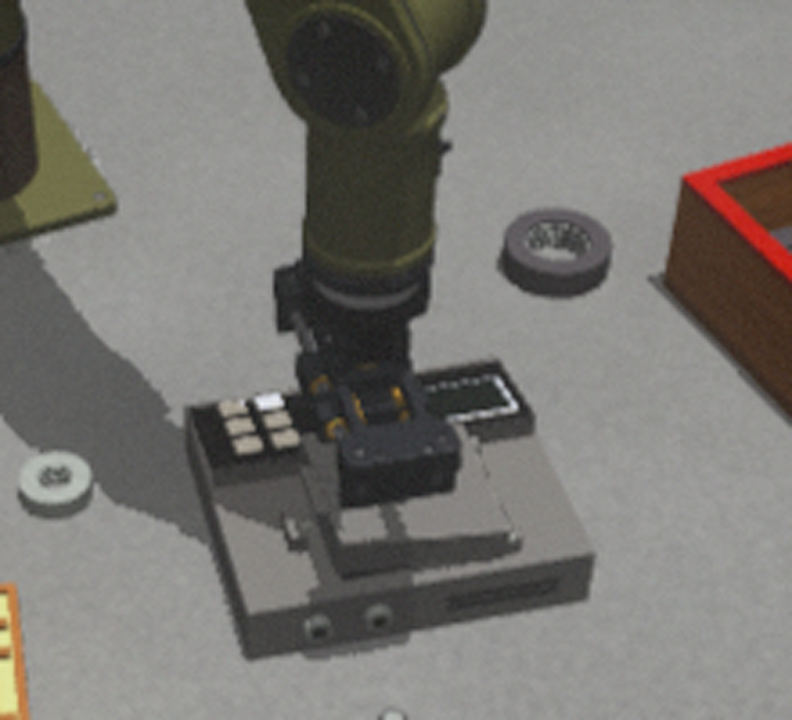

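The cover is nearly shut, about 0.15 rad. Shift toward the free edge and press.

```bash
python3 -m inch '[[0,1,-7,0,0,0],[0,5,-7,0,0,0],[0,5,0,0,0,0],[0,3,0,0,0,0],[0,2,0,0,0,0],[0,1.5,0,0,0,0],[0,0,0,0,0,0]]'; python3 -c "
from h import *
where()"
```

```text
clock: 19.62
tool_pos: [0.54, 0.0789, 0.072]
eef_rot: [0.704, -0.073, 0.074, -0.702]
contact_force: [-4.7, -3.6, 22.2]
opening: 0.006
t 19.62 tcp xyz(readout) [ 40.3 -46.4  72. ] phi -0.002 head 78.09 minus end [ 40.1 -74.6  84.5] F(readout) [-3.9 -4.5 22.2] open 0.5
```

TCP at 72.0 mm with 22 N: the cover has bottomed at its shut height. Lift off and check.

```bash
python3 -m inch '[[0,-10,0,0,0,0],[0,-30,0,0,0,0],[0,-40,0,0,0,0],[0,-40,-20,0,0,0],[0,-30,-30,0,0,0],[0,0,-40,0,0,0],[0,0,-40,0,0,0],[0,0,0,0,0,0],[0,0,0,0,0,0]]'; python3 - <<'E'
from h import *
where(); show("scene","s18",(160,60,440,310),2.8)
d=show("wrist","w18"); C=cloud(d)
T=r.snapshot("scene"); T2=r.snapshot("top"); cv2.imwrite("pics/t18.png",cv2.resize(T2["img"][130:310,170:420,::-1],None,fx=3,fy=3))
for nm,c in(("scene",cloud(T)),("top",cloud(T2)),("wrist",C)):
    Q=np.stack([(c-o)@ex,(c-o)@ey,c[...,2]],-1)*1000; x,y,z=Q[...,0],Q[...,1],Q[...,2]
    for a in range(-54,54,18):
        m=(abs(x-40)<25)&(y>=a)&(y<a+18)&(z<110)
        if m.sum()>5: print(nm,a,m.sum(),np.median(z[m]).round(1))
    m=(abs(x-40)<25)&(y<-66)&(y>-100)&(z<60)
    if m.sum(): print(nm,"deck",np.median(z[m]).round(1))
E
```

```text
clock: 20.37
tool_pos: [0.5128, -0.0486, 0.2163]
eef_rot: [0.704, -0.075, 0.075, -0.703]
contact_force: [-0.0, 0.8, 0.8]
opening: 0.004
t 20.37 tcp xyz(readout) [  39.4 -176.7  216.3] phi -0.002 head 77.79 minus end [  39.2 -204.9  228.7] F(readout) [-0.2  0.7  0.8] open 0.3
scene -54 119 73.2
scene -36 118 72.5
scene -18 117 72.9
scene 0 118 72.7
scene 18 116 72.8
scene 36 113 73.0
scene deck 47.4
top -54 110 70.3
top -36 107 71.1
top -18 108 70.6
top 0 111 70.4
top 18 108 70.3
top 36 109 70.9
top deck 45.1
wrist -54 1253 73.8
wrist -36 1313 73.6
wrist -18 1406 73.6
wrist 0 281 73.5
wrist deck 47.6
```

View pics/s18.png

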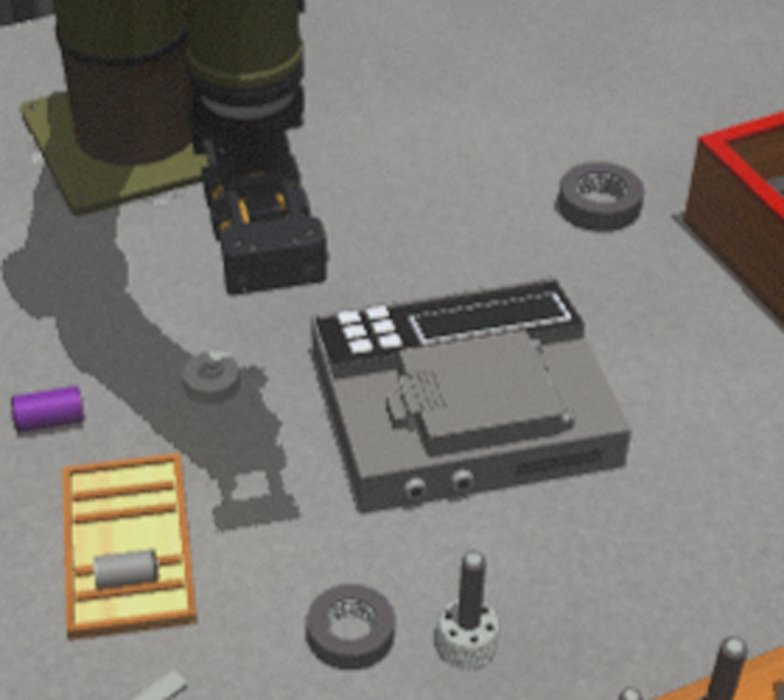

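View pics/w18.png

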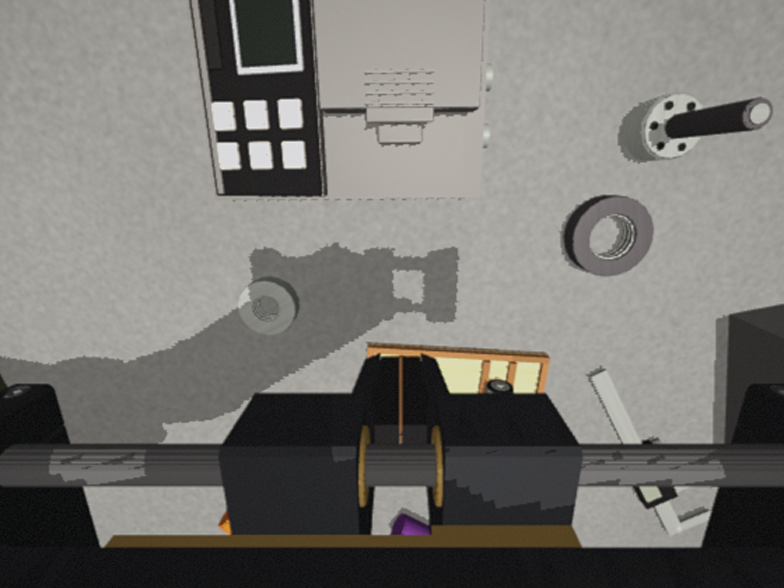

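View pics/t18.png

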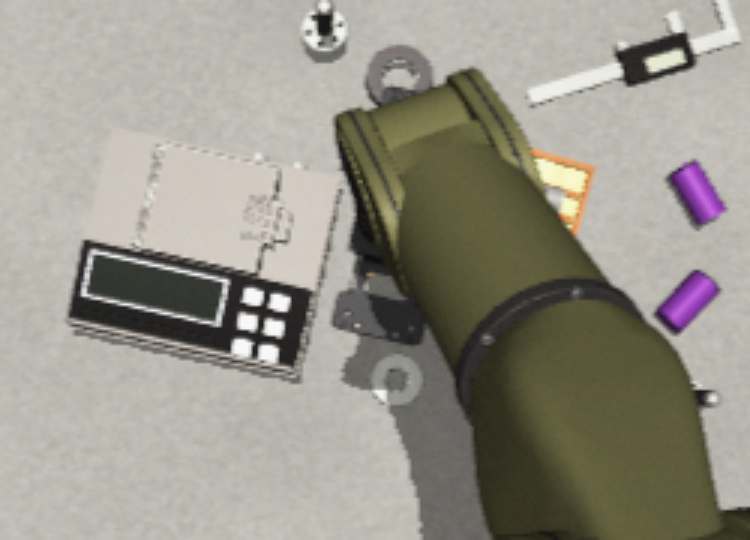

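The cover top is flat to within 1 mm from hinge to free edge and about 26 mm above the deck, as a shut cover should be. The small cell, the gauges and the caliper are where they were. Handing in.

```bash
python3 -c "
from h import *
where(); print(r.finish_job())"
```

```text
t 20.57 tcp xyz(readout) [  39.5 -171.3  216.3] phi 0.001 head 78.31 minus end [  39.5 -199.5  228.7] F(readout) [-0.2  0.8  0.1] open 0.7
the job is handed in; nothing more can be done
None
```

The larger cell is in the battery bay with the cover pressed shut over it, and I handed the job in at about 20.6 s of the 48 s allowed. `finish_job` reports no verdict.

**What I did:**
- I took the D cell from the tray and pushed the open cover further back with a finger, to make room for the hand.
- I pressed the cell's flat end against the spring while tilted. The button end then went down behind the contact plate, and I eased the cell forward and let it go.
- I swung the cover over with closed fingers and pressed it at its free edge.

**Last checks:**
- **Cell:** after release, its top read level at 65.4 mm along its length (65 mm expected). The can's end was about 2 mm from the plus plate, which is the button's height.
- **Cover:** the fingertip stopped at 72.0 mm with 22 N, the shut height. After I backed off, the cover stayed flat to within 1 mm and about 26 mm above the deck in the scene, top and wrist views. I did not feel the snap separately; I inferred it from the height and from the cover staying down.
- **Other items:** in the last pictures the smaller cell, the caliper and the gauges in view looked where they had been. I did not measure their positions.

**What disagreed:**
- The wrist camera read about 2 mm high at the tray and in the bay.
- My first bay estimate was about 5 mm off in x. I corrected it from three views before inserting.
- The cell pivoted about 0.09 rad in the grip as it went in. Contact force on the hand while pressing it in reached about 16 N.

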